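Pack the rinsed filling nozzles into their case

ROBOT

A 6-joint arm with a two-finger parallel gripper is mounted at the origin on the work surface. World frame = base frame: x ahead of the robot, y to its left, z up, the work surface at z = 0. Lengths are in m, angles in rad, forces in N, time in s.
With the tool pointing down it reaches from about 0.3 to 0.875 m from the base axis. Payload 6.4 kg.
Tool frame: the origin (TCP) lies on the centre line of the jaws, within the pads' length; the fingertips stand 19 mm ahead of it and the grasp point (between the pads) is the TCP; y points along the fingers, x is the direction in which the jaws open and shut, and the axes are right-handed (so a half turn about y gives the same grasp; the last joint's range is limited). The gripper opens to 85 mm and grips with 20 to 120 N. Pads are 22 mm wide; open, the fingers measure 114 mm over their backs; the gripper's body (76 mm by 85 mm) begins 54 mm behind the grasp point. The pads swing forward as they close: fully open they stand 13 mm farther back than shut.
Start: joints at [-1.505, 0.181, 1.607, -0, 1.354, -0.206], TCP at [0.154, -0.554, 0.25] pointing down, gripper open.
Joint ranges: [-2.99, 2.99], [-0.89, 2.07], [0.3, 2.58], [-1.14, 4.28], [0, 2.63], [-3.12, 3.12]. Speed limits (rad/s): [2.57, 2.57, 3.01, 3.14, 3.14, 3.14].

INTERFACE

Orientations are given as a 3x3 rotation matrix whose columns are the frame's x, y, z axes.
In Python, from station import r gives the robot as it stands.
- The arm moves only by the shell command python3 -m jog 'ROWS' [OPENING] [FORCE]. ROWS is JSON, a list of rows, each a list of 4 numbers: the shift along the world's x, y, z in cm, then the turn about the world's z in rad. In form: [[dx, dy, dz, turn], ...]. A call has 1 to 12 rows; each row shifts and turns the commanded pose from where the row before left it; what a row does not reach is not made up. A row lasts 1/12 s, in which the tool goes at most 41.7 mm and 7.16 degrees, less where a joint would pass 70% of its speed; a pose out of reach is approached as far as the arm can. A call with a gripper value outside its range is refused whole. OPENING is the finger opening in cm, from 0 to 8.54, set as the call begins (- or left out, the last holds). The fingers move at their own pace and stop on an object; FORCE is the grip in N (left out, the last holds). Time passes only in rows, so rows that do not move let the fingers close. It gives the time, the measured TCP pose, the force and the opening at its end, in the units of the state.
- r.state(): the state, without advancing time (a new reading comes with each control period).
- r.camera(name): name is "scene" or "top" or "wrist"; returns a dict with "img" (480x640x3 uint8, red, green, blue), "fx", "fy", "cx", "cy" (pixels), "k1" (the pictures are not rectified: a ray, as slopes to the right and down, at radius r is drawn at 1 + k1 r^2 times it, then the intrinsics apply), "R" (3x3) and "t" (3): a world point X has camera coordinates R X + t; the wrist camera has in their place "tool_from_camera" (4x4, takes a point from camera to tool coordinates, whose origin is the TCP and whose axes are the tool frame's). Camera axes: x right, y down, z forward; pixel columns grow to the right and rows downward; lengths in m; the calibration is good to about 2 mm. A picture is of the moment at which its call begins: read the wrist's pose just before it. There is no depth.
- r.close_job(): hands the job in, once; it reports no verdict.
Trained networks look in the newest picture that a camera, given by its name, has taken for a name from the list of things; names that differ only in an ending like _2 or _b are one class to them, and where a whole thing is asked for, a point or a joint stands for the part that bears it (a point fixed in the world has none). Each returns a list of dicts, best first, with "p" (0 to 1); they miss things now and then, are a little off and sometimes report something else, mostly with a low value. They report only what shows in the picture. A call takes as long as a camera call. They do not tell look-alikes from the thing itself.
- r.spot_in(camera, thing): "location" ([x, y, z] in m, in the coordinates of the camera as it stood for that picture, good to about 4 mm: the middle of the surface that is visible of it).
- r.trace(camera, thing): "mask" (480x640 bool, what is visible of it).
The state is a dict: "time": time; "joints": joint angles; "dq": joint speeds; "joint_torque": joint torques, N m; "eef_pos": TCP position; "ee_rot": TCP orientation; "wrist_force": force on the tool from outside, world axes, zero at the start; "ft_torque": the same for the moment, N m; "width": opening from 0.0 (shut) to 1.0 (fully open).
Only numpy, scipy, OpenCV 4.12 (cv2) and the standard library are available. Lean on these libraries where they do the work, as an engineer would, in place of code of your own. Each camera call takes 0.05 s, during which the arm holds its last target.

TASK

Pack away the rinsed filling nozzles: flip the case's red toggle latch open and raise the lid until it stands up by itself, then free every nozzle on the rinse manifold by pushing its coupling's sprung sleeve down until it lets go, pulling the nozzle out and letting the sleeve spring forward again. Put all of these nozzles, and the red one from the drying mat, into the case. When all are in, shut the lid fully and snap the latch closed again, without knocking over the amber jar behind them.

Things in the scene. Friction and masses are not known exactly. Their poses are not given: they have to be found in the camera images.
- nozzle_blue: filling nozzle, blue head, 74 mm long, 110 g. Origin at the centre of its foot, z towards the head. Round steel spigot, 28 mm diameter, from 0 to 42 mm (20 mm locking groove at 8 to 20), then a square head 30 x 30 mm (sides along its x, y) from 42 to 74 mm: grip it there. Starts upright in one of the couplings, foot 38 mm below the coupling's mouth; None if absent in this run.
- nozzle_green: filling nozzle, green head, 74 mm long, 110 g. Origin at the centre of its foot, z towards the head. Round steel spigot, 28 mm diameter, from 0 to 42 mm (20 mm locking groove at 8 to 20), then a square head 30 x 30 mm (sides along its x, y) from 42 to 74 mm: grip it there. Starts upright in one of the couplings, foot 38 mm below the coupling's mouth; None if absent in this run.
- nozzle_orange: filling nozzle, orange head, 74 mm long, 110 g. Origin at the centre of its foot, z towards the head. Round steel spigot, 28 mm diameter, from 0 to 42 mm (20 mm locking groove at 8 to 20), then a square head 30 x 30 mm (sides along its x, y) from 42 to 74 mm: grip it there. Starts upright in one of the couplings, foot 38 mm below the coupling's mouth; None if absent in this run.
- nozzle_red: filling nozzle, red head, 74 mm long, 110 g. Origin at the centre of its foot, z towards the head. Round steel spigot, 28 mm diameter, from 0 to 42 mm (20 mm locking groove at 8 to 20), then a square head 30 x 30 mm (sides along its x, y) from 42 to 74 mm: grip it there. Starts upright on the blue 3 mm drying mat, near a brass jar cap (60 mm wide, 14 high).
- manifold: steel rinse manifold, fixed block 80 (x) x 320 (y) x 16 mm high, origin under its centre; three quick couplings in a row along y, 95 mm apart, each holding one nozzle or none.
- coupling0 (a point): mouth of coupling 0: centre of the rim of its upright bore, 64 mm above the table. With its sleeve pushed down it frees its nozzle and an ejector lifts that 7 mm; the raised nozzle keeps the sleeve about 5 mm back until it is pulled straight up and out (up to 10 N of drag, clear after 35 mm more), when the sleeve snaps forward.
- sleeve0 (a joint): sprung sleeve of coupling 0 (m): 0 = forward (up, nozzle locked in), 0.009 = retracted, pushed down to its stop; lets go from about 0.006. Ring round the bore with a flange 80 mm across (hole 46 mm), its top 2 mm below the mouth when forward. Spring 5 to 9 N. Fingers can press the flange on one or both sides of the nozzle.
- coupling1 (a point): mouth of coupling 1: centre of the rim of its upright bore, 64 mm above the table. With its sleeve pushed down it frees its nozzle and an ejector lifts that 7 mm; the raised nozzle keeps the sleeve about 5 mm back until it is pulled straight up and out (up to 10 N of drag, clear after 35 mm more), when the sleeve snaps forward.
- sleeve1 (a joint): sprung sleeve of coupling 1 (m): 0 = forward (up, nozzle locked in), 0.009 = retracted, pushed down to its stop; lets go from about 0.006. Ring round the bore with a flange 80 mm across (hole 46 mm), its top 2 mm below the mouth when forward. Spring 5 to 9 N. Fingers can press the flange on one or both sides of the nozzle.
- coupling2 (a point): mouth of coupling 2: centre of the rim of its upright bore, 64 mm above the table. With its sleeve pushed down it frees its nozzle and an ejector lifts that 7 mm; the raised nozzle keeps the sleeve about 5 mm back until it is pulled straight up and out (up to 10 N of drag, clear after 35 mm more), when the sleeve snaps forward.
- sleeve2 (a joint): sprung sleeve of coupling 2 (m): 0 = forward (up, nozzle locked in), 0.009 = retracted, pushed down to its stop; lets go from about 0.006. Ring round the bore with a flange 80 mm across (hole 46 mm), its top 2 mm below the mouth when forward. Spring 5 to 9 N. Fingers can press the flange on one or both sides of the nozzle.
- case: grey carry case, fixed to the table, 150 (x) x 260 (y) x 100 mm high outside without its lid, walls and floor 5 mm. Origin at the centre of its underside; x points away from the robot, to the hinge side; the latch is on the -x front. Empty at the start, lid shut and latched.
- lid (a joint): the case's flat grey lid (rad): 0 = shut, opens upward about the hinge on the far rim to 1.8 (leaning back). A stiff hinge (0.3 N m) keeps it where it is left; lid 8 mm thick, 0.25 kg, with a steel lip 25 mm beyond its front edge (so standing open it reaches 280 mm above the table). The shut latch blocks it.
- lid_hinge (a point): centre of the lid's hinge line at the far rim of the case; the axis runs along its y, 100 mm above the table.
- lid_grip (a point): grip point on the lid's black upright grab fin: 14 mm thick (along the case's y), 36 mm long, 42 mm high; the point is 30 mm above the lid's top, 12 mm below the fin's end, 38 mm above the hinge line and 130 mm from the hinge line towards the front. Pinched across its thickness from above, it can turn between the fingers as the lid swings.
- latch (a joint): red over-centre toggle latch on the middle of the case's front (rad): 0 = shut (lever upright, its steel hook over the lip at the lid's front edge), 1.57 = fully open (lever lying out towards the robot, level). A spring holds it at either end; past about 0.8 it flips the rest of the way; at most 0.25 N m to move it. Close it only with the lid fully shut.
- latch_grip (a point): grip point on the latch lever: 24 mm wide plate (along the case's y), 8 mm thick, the point 16 mm below the lever's free end. It moves on an arc of 73 mm radius about latch_pivot. When shut the point is 142 mm above the table, 34 mm above the lid's top. Pinched across its 24 mm width from above, it can turn between the fingers.
- latch_pivot (a point): the latch's pivot axis (along the case's y), 16 mm in front of the case, 70 mm above the table. At latch = 0 latch_grip lies 14 mm in front of it (away from the case) and 72 mm above.
- jar_a: amber jar with a brass cap, 68 mm diameter, 100 mm high, a bystander between and behind case and manifold; origin under its centre. Do not knock it over.
There are look-alikes about, which are no part of the job. What is shaped like the nozzle_red but black, purple or white is not meant.

How it is judged:
By the outcome, as a careful person would: the job done as asked, in the order asked, and still so for the second after the job is handed in, with the robot touching nothing.
Of nozzle_blue, nozzle_green, nozzle_orange only 2 to 3 are there at a start; the rules pass over those that are not, and their reading is None.
At some moment in a run one of nozzle_red may be knocked a few centimetres aside while the robot is not near it.
Once in a run the grip may slacken for a moment while it holds something.
It also fails if it takes over 210 s, if anything falls off the work surface, if the arm or the gripper's body presses on something with over 40 N, if the wrist force passes 120 N, or if a joint passes its speed limit or range.

## Working session

There is one attempt and no reset: what is moved stays moved. The work goes in short steps, Python scripts to look and compute and a shell command to move; the robot and the scene stay as the last step left them, time stands still between calls to the robot, and variables do not carry over. Pictures are saved under pics/ and viewed, and the job is handed in when it is done.

```bash
ls; mkdir -p pics; python3 - <<'E'
from station import r
import cv2
s=r.state(); print({k:(v if not hasattr(v,'tolist') else v.tolist()) for k,v in s.items()})
for n in("scene","top"):
    c=r.camera(n); cv2.imwrite(f"pics/{n}0.png",c["img"][:,:,::-1]); print(n,c["fx"],c["cx"],c["cy"],c["k1"],c["R"],c["t"])
E
```

```text
pics
{'time': 0.0, 'joints': [-1.5053079634591413, 0.18154828408963977, 1.607989277753839, -2.1886604485436536e-05, 1.353798864987022, -0.20629361941197694], 'dq': [-0.00044666164141384565, -0.00129611807480004, 0.0019302160591163583, -0.0021290503557118024, 0.000518018647410552, 0.0012253645611692574], 'joint_torque': [0.001658068795222789, -44.48689341545105, -35.13315439224243, -0.00025493550310784485, 0.009108766098506749, -5.71728563159013e-06], 'eef_pos': [0.15433768740518228, -0.5533678874508943, 0.24938910144988544], 'ee_rot': [[0.268452876645726, -0.00013544269585169516, 0.963292808379628], [-0.9632912980506609, 0.0017386356579708296, 0.2684527002023291], [-0.0017111751831397277, -0.9999984793995065, 0.0003362709735226384]], 'wrist_force': [0.31122819508797156, -0.04044268325638997, -0.4842331613258788], 'ft_torque': [0.0036580400067929425, -0.0025942485876339124, -0.004616660021885653], 'width': 1.0016629039540113}
scene 598.629736723992 334.77420484688884 242.89837258424234 -0.005836539148350284 [[ 0.60368795  0.79717203  0.00880999]
 [ 0.61849789 -0.46135054 -0.63609437]
 [-0.50301214  0.38945146 -0.77156098]] [-0.38123053 -0.22808159  1.43301084]
top 496.23338971406196 324.3058810498262 241.26918820107673 -0.04335541019408404 [[-0.0123557  -0.9997201   0.02017544]
 [-0.99333834  0.00995998 -0.11480304]
 [ 0.11456996 -0.02145951 -0.99318337]] [0.06414728 0.53408346 1.00978635]
```

View pics/scene0.png

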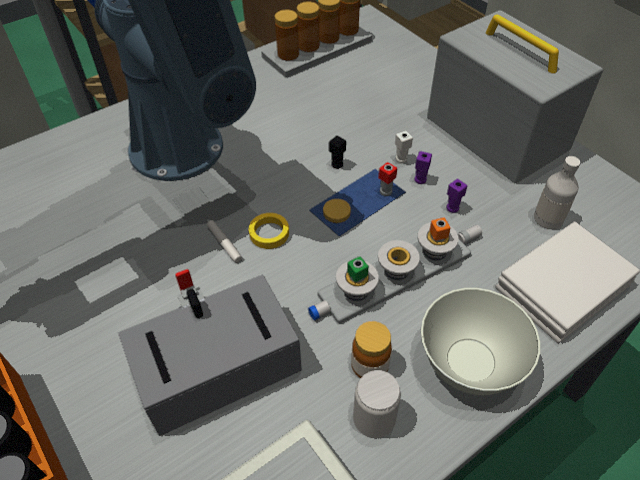

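View pics/top0.png

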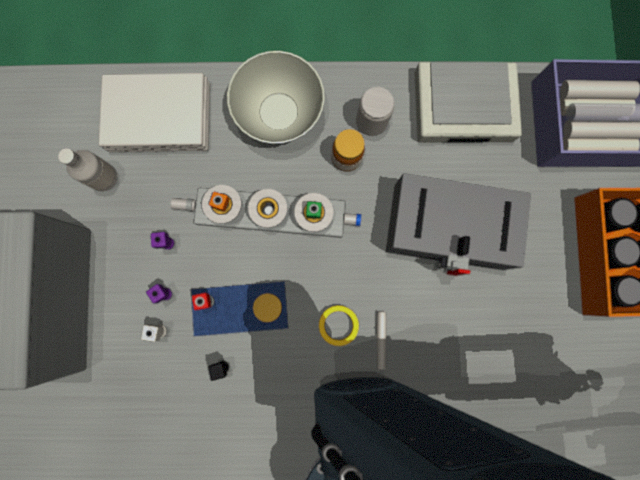

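The top view shows the case at about (460,220) with the red latch at (458,265). Green is in a coupling at (313,210), orange at (220,202), and the middle coupling (268,208) is empty. The red nozzle is on the mat at (202,300), near the cap at (267,308). Look-alikes are purple (160,240) and (157,293), white (152,332) and black (218,370).

```bash
cat > h.py <<'E'
from station import r
import numpy as np, cv2
def cam(n,save=None):
    c=r.camera(n)
    if n=="wrist":
        pass
    if save: cv2.imwrite(f"pics/{save}.png",c["img"][:,:,::-1])
    return c
def wr(save=None):
    s=r.state(); c=r.camera("wrist"); T=np.array(c["tool_from_camera"])
    Rw=np.array(s["ee_rot"])@T[:3,:3]; tw=np.array(s["eef_pos"])+np.array(s["ee_rot"])@T[:3,3]
    c["R"]=Rw.T; c["t"]=-Rw.T@tw
    if save: cv2.imwrite(f"pics/{save}.png",c["img"][:,:,::-1])
    return c
def ray(c,u,v):
    xd=np.array([(u-c["cx"])/c["fx"],(v-c["cy"])/c["fy"]]);x=xd.copy()
    for _ in range(20): x=xd/(1+c["k1"]*(x@x))
    R=np.array(c["R"]);t=np.array(c["t"])
    return -R.T@t, R.T@np.array([x[0],x[1],1.])
def atz(c,u,v,z):
    o,d=ray(c,u,v); return o+d*(z-o[2])/d[2]
def proj(c,X):
    p=np.array(c["R"])@np.array(X)+np.array(c["t"]); x=p[:2]/p[2]; x=x*(1+c["k1"]*(x@x))
    return np.array([c["fx"]*x[0]+c["cx"],c["fy"]*x[1]+c["cy"]])
def spot(n,c,th):
    R=np.array(c["R"]);t=np.array(c["t"])
    return [(round(d["p"],2),np.round(R.T@(np.array(d["location"])-t),4).tolist()) for d in r.spot_in(n,th)]
def st():
    s=r.state();R=np.array(s["ee_rot"])
    print("t",round(s["time"],2),"pos",np.round(s["eef_pos"],4).tolist(),"xdir",np.round(R[:,0],3).tolist(),"yaw x",round(float(np.arctan2(R[1,0],R[0,0])),3),"F",np.round(s["wrist_force"],1).tolist(),"w",round(s["width"],3),"q",np.round(s["joints"],2).tolist())
E
python3 - <<'E'
from h import *
for n in("top","scene"):
    c=cam(n)
    for th in("case","latch_grip","lid_grip","manifold","nozzle_green","nozzle_orange","nozzle_blue","nozzle_red","jar_a","sleeve0"):
        print(n,th,spot(n,c,th)[:4])
        if th in("case",): 
            m=r.trace(n,th)
            if m:
                k=m[0]["mask"].astype(np.uint8); cs,_=cv2.findContours(k,0,2); print(cv2.minAreaRect(max(cs,key=cv2.contourArea)))
c=cam("top")
cv2.imwrite("pics/tc.png",cv2.resize(c["img"][150:350,140:540,::-1],None,fx=2,fy=2,interpolation=2))
E
```

```text
top case [(0.81, [0.559, -0.2009, 0.1044]), (0.55, [0.6068, 0.2666, 0.061])]
((457.769287109375, 228.32516479492188), (139.5271759033203, 94.93348693847656), 8.790543556213379)
top latch_grip [(0.73, [0.4652, -0.1912, 0.1148])]
top lid_grip [(0.88, [0.5633, -0.2093, 0.1063]), (0.62, [0.5583, -0.1991, 0.107])]
top manifold [(0.95, [0.594, 0.1719, 0.0324])]
top nozzle_green [(0.48, [0.5912, 0.0759, 0.1013])]
top nozzle_orange [(0.84, [0.608, 0.2642, 0.1022])]
top nozzle_blue []
top nozzle_red [(0.91, [0.3545, 0.4006, 0.0717]), (0.76, [0.2806, 0.2749, 0.0723]), (0.7, [0.5346, 0.3851, 0.0697]), (0.67, [0.415, 0.3078, 0.0759])]
top jar_a [(0.82, [0.7159, 0.0051, 0.0973])]
top sleeve0 [(0.97, [0.5892, 0.0797, 0.0602]), (0.83, [0.6058, 0.2656, 0.0614]), (0.6, [0.6044, 0.1759, 0.0638])]
scene case [(0.8, [0.5939, -0.2224, 0.1121])]
scene latch_grip [(0.64, [0.4659, -0.1993, 0.1332])]
scene lid_grip [(0.81, [0.5699, -0.2191, 0.1096]), (0.25, [0.4222, 0.2942, 0.0556])]
scene manifold [(0.87, [0.6161, 0.1537, 0.0185])]
scene nozzle_green [(0.68, [0.6016, 0.0785, 0.1007])]
scene nozzle_orange [(0.78, [0.6192, 0.265, 0.094]), (0.5, [0.6186, 0.1555, 0.0201])]
scene nozzle_blue [(0.31, [0.5922, -0.2202, 0.1096])]
scene nozzle_red [(0.89, [0.4321, 0.3866, 0.0549]), (0.76, [0.2841, 0.2647, 0.0577]), (0.73, [0.5396, 0.3836, 0.057]), (0.69, [0.3544, 0.4, 0.0509])]
scene jar_a [(0.73, [0.7372, -0.0028, 0.092])]
scene sleeve0 [(0.89, [0.6267, 0.2546, 0.0668]), (0.83, [0.6096, 0.0683, 0.0653]), (0.7, [0.6099, 0.1693, 0.0627]), (0.24, [0.6145, 0.1513, 0.0175])]
```

View pics/tc.png

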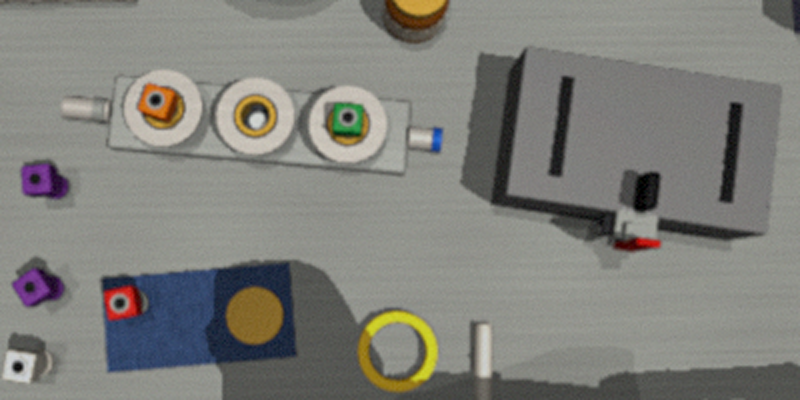

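```bash
python3 - <<'E'
from h import *
c=cam("top"); f=lambda u,v,z:atz(c,u/2+140,v/2+150,z)
cr=[f(527,47,.108),f(781,87,.108),f(766,235,.108),f(508,193,.108)]
for p in cr: print(np.round(p,4))
for i in range(4):
    d=cr[(i+1)%4]-cr[i]; print(np.linalg.norm(d), np.arctan2(d[1],d[0]))
print("green top",f(347,117,.100),"orange",f(156,101,.100), "hole mid",f(256,117,.064),"red",f(121,302,.077))
print("mat",f(102,277,.003),f(290,262,.003),f(296,354,.003),f(110,370,.003))
print("manif corners",[np.round(f(*p,.016),3) for p in((118,75),(411,101),(405,174),(108,148))])
print("fin top",f(648,175,.150))
E
```

```text
[ 0.6592 -0.0986  0.108 ]
[ 0.6175 -0.3522  0.108 ]
[ 0.4703 -0.3281  0.108 ]
[ 0.5142 -0.0754  0.108 ]
0.25708453953791616 -1.7338761486096952
0.14917861453035886 2.9792233513936908
0.2565003459385814 1.3986226515340467
0.1468477046610895 -0.15830755406994892
green top [0.59184528 0.08014434 0.1       ] orange [0.60958392 0.26796295 0.1       ] hole mid [0.59927386 0.17290245 0.064     ] red [0.41338123 0.30453383 0.077     ]
mat [0.43979456 0.34190215 0.003     ] [0.4536055  0.14231123 0.003     ] [0.35670326 0.13639261 0.003     ] [0.34220236 0.33201288 0.003     ]
manif corners [array([0.655, 0.326, 0.016]), array([0.624, 0.011, 0.016]), array([0.545, 0.019, 0.016]), array([0.576, 0.335, 0.016])]
fin top [ 0.52541628 -0.20076362  0.15      ]
```

```bash
python3 -m jog '[[2.1,2.9,0.5,-0.05],[2.1,2.9,0.5,-0.05],[2.1,2.9,0.5,-0.05],[2.1,2.9,0.5,-0.05],[2.1,2.9,0.5,-0.05],[2.1,2.9,0,-0.05],[2.1,2.9,0,-0.05],[2.1,2.9,0,-0.04],[2.1,2.9,0,-0.04],[2.1,2.9,0,0],[2.1,2.9,0,0],[1.5,3.3,0,0]]'
python3 - <<'E'
from h import *
st(); c=wr("w1"); st()
X=[-0.163]
print([ (th,spot("wrist",c,th)[:2]) for th in("latch_grip","lid_grip","case")])
E
```

```text
time: 2.4
eef_pos: [0.4016, -0.2008, 0.2757]
ee_rot: [[-0.158, 0.001, 0.987], [-0.987, -0.001, -0.158], [0.001, -1.0, 0.001]]
wrist_force: [0.5, -0.0, 0.9]
width: 1.002
t 2.4 pos [0.4016, -0.2008, 0.2757] xdir [-0.158, -0.987, 0.001] yaw x -1.729 F [0.5, -0.0, 0.9] w 1.002 q [-0.73, -0.14, 1.88, 0.0, 1.4, 1.0]
t 2.45 pos [0.4031, -0.1951, 0.2755] xdir [-0.154, -0.988, -0.004] yaw x -1.725 F [0.5, 5.8, -0.7] w 1.004 q [-0.72, -0.14, 1.88, 0.0, 1.4, 1.0]
[('latch_grip', [(0.83, [0.4661, -0.1994, 0.1155]), (0.51, [0.532, -0.2071, 0.1077])]), ('lid_grip', [(0.81, [0.5316, -0.2049, 0.1081]), (0.61, [0.5293, -0.2032, 0.1116])]), ('case', [(0.79, [0.5237, -0.2039, 0.1106])])]
```

View pics/w1.png

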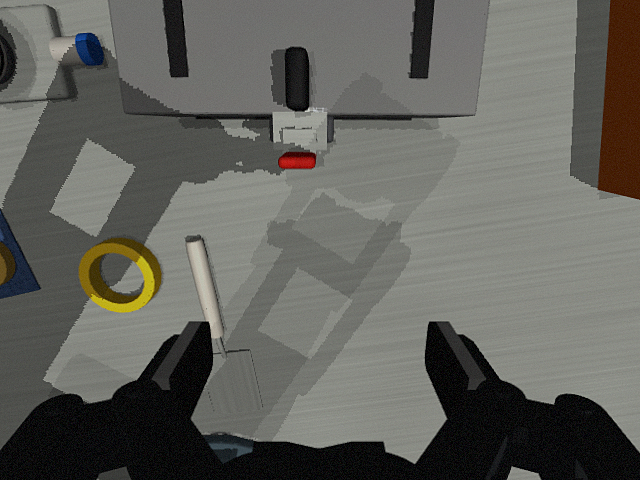

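The wrist view shows the red lever end at (297,160), the fin at (297,78), and the lid's front edge level at y≈115.

```bash
python3 - <<'E'
from h import *
st(); c=wr()
print("lever",atz(c,297,158,.158),"fin front/back/ctr",atz(c,297,107,.150),atz(c,297,50,.15),"sides",atz(c,287,70,.15),atz(c,308,70,.15))
print("lip edge",atz(c,126,113,.108),atz(c,476,115,.108),"hook",atz(c,275,130,.11),atz(c,328,130,.11))
E
```

```text
t 2.6 pos [0.4007, -0.2012, 0.2754] xdir [-0.155, -0.988, 0.001] yaw x -1.726 F [0.2, 0.2, 1.1] w 1.0 q [-0.73, -0.14, 1.88, -0.0, 1.4, 1.0]
lever [ 0.46412806 -0.19824241  0.158     ] fin front/back/ctr [ 0.49412836 -0.20307853  0.15      ] [ 0.52567248 -0.20861826  0.15      ] sides [ 0.51584968 -0.20074084  0.15      ] [ 0.51385631 -0.21331218  0.15      ]
lip edge [ 0.51203926 -0.07634906  0.108     ] [ 0.47047053 -0.33006985  0.108     ] hook [ 0.48290647 -0.18244777  0.11      ] [ 0.47680616 -0.22100226  0.11      ]
```

```bash
python3 -m jog '[[3.1,0.15,0,-0.007],[3.1,0.15,0,0],[0,0,-4,0],[0,0,-4,0],[0,0,-3,0],[0,0,-1.3,0],[0,0,-1,0],[0,0,0,0],[0,0,0,0]]' 5; python3 - <<'E'
from h import *
c=wr("w2");st()
E
```

```text
time: 3.4
eef_pos: [0.4623, -0.2001, 0.1427]
ee_rot: [[-0.166, 0.0, 0.986], [-0.986, -0.0, -0.166], [0.0, -1.0, 0.0]]
wrist_force: [0.1, -0.2, 0.4]
width: 0.587
t 3.45 pos [0.4629, -0.2003, 0.1435] xdir [-0.166, -0.986, 0.001] yaw x -1.737 F [1.2, 0.5, -0.4] w 0.586 q [-0.64, 0.15, 1.88, -0.0, 1.11, 1.09]
```

View pics/w2.png

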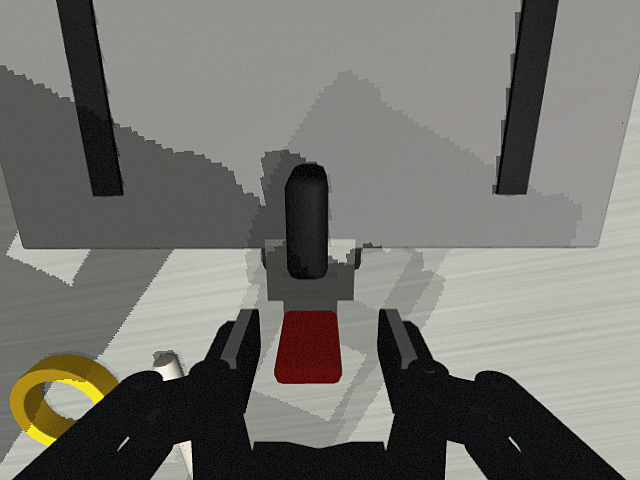

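```bash
python3 -m jog '[[0,0,0,0],[0,0,0,0],[0,0,0,0],[0,0,0,0],[-0.86,0.14,-0.28,0],[-0.86,0.14,-0.29,0],[-0.76,0.12,-0.49,0],[-0.76,0.12,-0.49,0],[-0.62,0.1,-0.67,0],[-0.61,0.1,-0.67,0]]' 0 25
python3 -m jog '[[-0.44,0.07,-0.8,0],[-0.43,0.07,-0.8,0],[-0.23,0.04,-0.88,0],[-0.22,0.03,-0.89,0],[0,0,-0.91,0],[0,0,-0.92,0],[0.08,0,-0.3,0],[0,0,0,0]]'
```

```text
time: 4.28
eef_pos: [0.4187, -0.1897, 0.1147]
ee_rot: [[-0.164, 0.003, 0.986], [-0.986, 0.003, -0.164], [-0.003, -1.0, 0.003]]
wrist_force: [3.9, 10.9, 4.3]
width: 0.27
time: 4.95
eef_pos: [0.4044, -0.1872, 0.0577]
ee_rot: [[-0.164, -0.002, 0.986], [-0.986, 0.004, -0.164], [-0.004, -1.0, -0.003]]
wrist_force: [-0.8, 9.6, 0.8]
width: 0.275
```

Open it, rise, and look.

```bash
python3 -m jog '[[0,0,0,0],[0,0,0,0],[0,0,0,0],[0,0,2,0],[0,0,3.5,0],[0,0,4,0],[0,0,4,0],[0,0,2,0],[0,0,0,0]]' 5; python3 - <<'E'
from h import *
c=wr("w3");st()
E
```

```text
time: 5.7
eef_pos: [0.4082, -0.1922, 0.2198]
ee_rot: [[-0.165, 0.009, 0.986], [-0.986, -0.008, -0.164], [0.006, -1.0, 0.01]]
wrist_force: [0.3, -0.7, 0.5]
width: 0.583
t 5.75 pos [0.407, -0.1912, 0.2169] xdir [-0.165, -0.986, 0.004] yaw x -1.736 F [0.4, 0.1, -0.4] w 0.585 q [-0.7, -0.08, 1.95, -0.0, 1.26, 1.03]
```

View pics/w3.png

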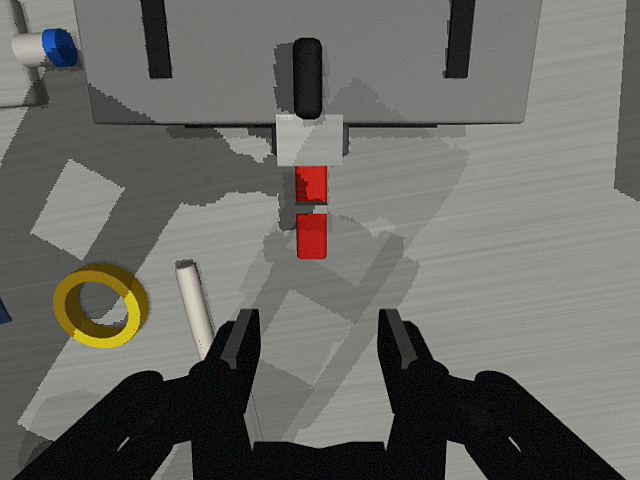

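```bash
python3 -m jog '[[3.3,-0.5,0,0],[3.3,-0.5,0,0],[3.2,-0.4,0,0],[0,0,-2.6,0],[0,0,-2.5,0],[0,0,-1.8,0],[0,0,-0.7,0],[0,0,0,0],[0,0,0,0]]' 5; python3 - <<'E'
from h import *
c=wr("w4");st()
E
```

```text
time: 6.5
eef_pos: [0.503, -0.2035, 0.137]
ee_rot: [[-0.165, -0.001, 0.986], [-0.986, 0.001, -0.165], [-0.0, -1.0, -0.001]]
wrist_force: [-1.4, 0.0, 0.3]
width: 0.587
t 6.55 pos [0.5036, -0.204, 0.1381] xdir [-0.165, -0.986, 0.0] yaw x -1.736 F [1.0, -0.4, -0.3] w 0.587 q [-0.6, 0.24, 1.78, -0.0, 1.12, 1.13]
```

View pics/w4.png

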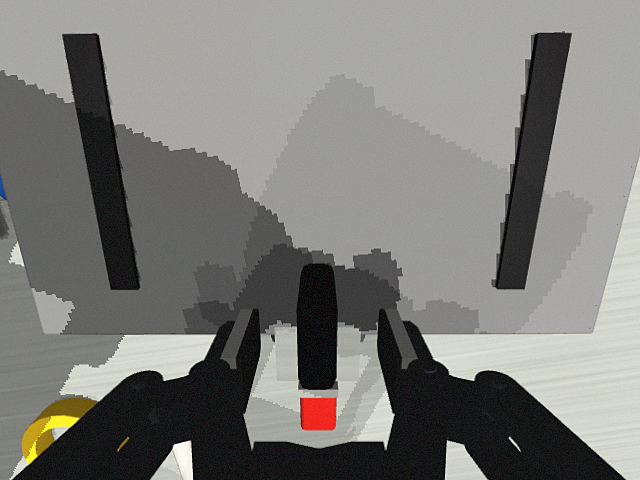

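```bash
python3 -m jog '[[0,0,0.3,0],[0,0,0,0],[0,0,0,0],[0,0,0,0],[0,0,0,0],[0.37,-0.06,0.98,0],[0.38,-0.06,0.99,0],[0.52,-0.08,0.92,0],[0.52,-0.09,0.92,0],[0.65,-0.1,0.82,0],[0.65,-0.11,0.83,0],[0.76,-0.12,0.72,0]]' 0 40
python3 -m jog '[[0.76,-0.13,0.73,0],[0.86,-0.14,0.6,0],[0.87,-0.14,0.59,0],[0.94,-0.15,0.46,0],[0.94,-0.16,0.46,0],[1,-0.16,0.32,0],[0.99,-0.17,0.31,0],[1.03,-0.17,0.16,0],[1.03,-0.17,0.16,0],[1.04,-0.17,0,0],[1.04,-0.17,0,0],[0,0,0,0]]'; python3 - <<'E'
from h import *
c=cam("scene","s5");st()
E
```

```text
time: 7.55
eef_pos: [0.5412, -0.2093, 0.2029]
ee_rot: [[-0.164, -0.003, 0.986], [-0.986, 0.001, -0.164], [-0.001, -1.0, -0.003]]
wrist_force: [-5.4, 3.1, -2.4]
width: 0.155
time: 8.55
eef_pos: [0.6487, -0.2271, 0.2418]
ee_rot: [[-0.164, 0.002, 0.986], [-0.986, -0.0, -0.164], [0.0, -1.0, 0.002]]
wrist_force: [1.3, 2.8, 2.2]
width: 0.155
t 8.6 pos [0.6484, -0.2271, 0.2418] xdir [-0.164, -0.986, 0.0] yaw x -1.735 F [0.9, 3.8, 2.1] w 0.156 q [-0.51, 0.43, 1.31, 0.0, 1.4, 1.23]
```

View pics/s5.png

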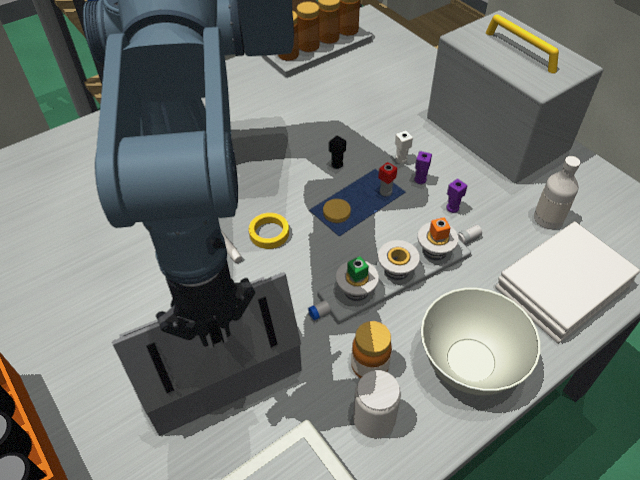

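```bash
python3 -m jog '[[0.69,-0.12,-0.09,0],[0.69,-0.12,-0.09,0],[0.68,-0.11,-0.15,0],[0.68,-0.11,-0.16,0],[0.66,-0.11,-0.22,0],[0,0,0,0],[0,0,0,0]]'
python3 -m jog '[[0,0,0,0],[0,0,0,0],[0,0,0,0],[0.5,-0.1,0,0],[0,0,1.5,0],[0,0,3,0],[0,0,4,0],[0,0,2,0],[0,0,0,0]]' 4; python3 - <<'E'
from h import *
c=cam("scene","s6");c=cam("top","t6");st()
E
```

```text
time: 9.18
eef_pos: [0.6821, -0.2327, 0.235]
ee_rot: [[-0.164, 0.004, 0.986], [-0.986, -0.001, -0.164], [0.0, -1.0, 0.004]]
wrist_force: [1.4, 3.5, 4.4]
width: 0.158
time: 9.93
eef_pos: [0.6879, -0.2352, 0.3458]
ee_rot: [[-0.165, 0.01, 0.986], [-0.986, -0.006, -0.165], [0.004, -1.0, 0.011]]
wrist_force: [1.0, -0.4, 1.6]
width: 0.47
t 10.03 pos [0.6863, -0.2343, 0.3392] xdir [-0.165, -0.986, 0.001] yaw x -1.736 F [0.7, 0.2, -1.4] w 0.469 q [-0.49, 0.47, 1.07, -0.0, 1.61, 1.24]
```

View pics/s6.png

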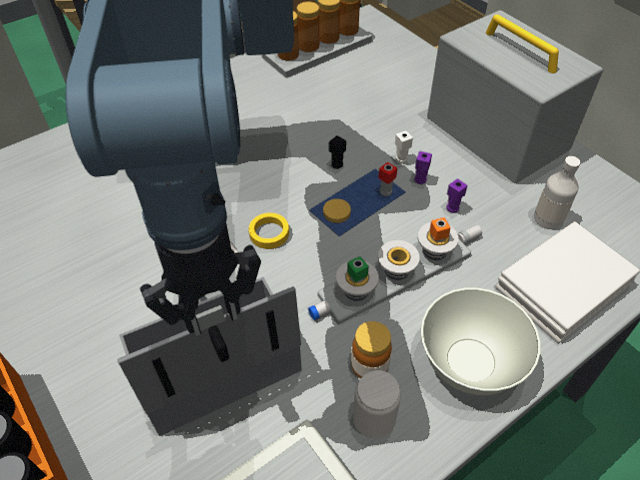

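View pics/t6.png

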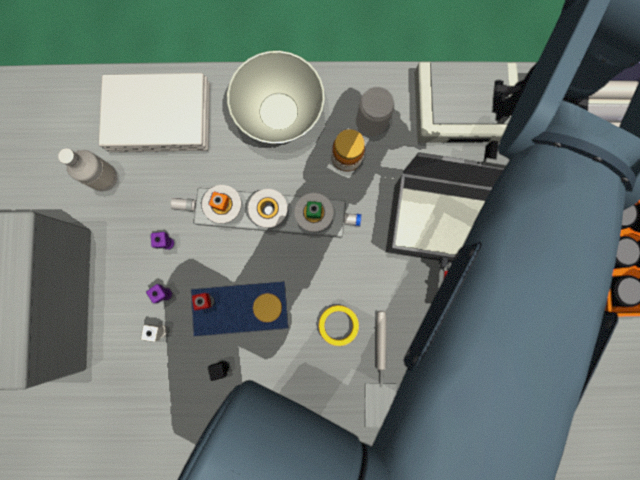

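The lid stands upright by itself. Next I'll look at the manifold up close.

```bash
python3 -m jog '[[-1.4,3.3,0.5,0.01],[-1.4,3.4,0,0.01],[-1.4,3.4,0,0.01],[-1.4,3.4,0,0.01],[-1.4,3.4,0,0.01],[-1.4,3.4,0,0.01],[-1.4,3.4,0,0.01],[-1.4,3.4,0,0],[-1.4,3.4,0,0],[-1.4,3.4,0,0],[-1.4,3.4,0,0],[-1.2,3.1,0,0]]'
python3 -m jog '[[0,0,0,0],[0,0,0,0]]';python3 - <<'E'
from h import *
c=wr("w7");st()
for th in("nozzle_green","nozzle_orange","nozzle_blue","nozzle_red","sleeve0","manifold"): print(th,spot("wrist",c,th)[:3])
E
```

```text
time: 11.03
eef_pos: [0.5179, 0.1718, 0.3407]
ee_rot: [[-0.095, -0.004, 0.995], [-0.995, -0.0, -0.095], [0.001, -1.0, -0.004]]
wrist_force: [0.4, 0.3, -1.1]
width: 0.47
time: 11.2
eef_pos: [0.5185, 0.1716, 0.3412]
ee_rot: [[-0.092, -0.003, 0.996], [-0.996, -0.001, -0.092], [0.001, -1.0, -0.003]]
wrist_force: [-0.0, -0.3, -0.4]
width: 0.47
t 11.25 pos [0.5191, 0.1704, 0.3413] xdir [-0.094, -0.996, 0.001] yaw x -1.664 F [-0.1, 0.0, 1.3] w 0.468 q [0.1, 0.06, 1.56, -0.0, 1.53, 1.76]
nozzle_green [(0.92, [0.5945, 0.0805, 0.1007])]
nozzle_orange [(0.74, [0.613, 0.2672, 0.0974]), (0.66, [0.4183, -0.1827, 0.0606])]
nozzle_blue []
nozzle_red [(0.95, [0.424, 0.3039, 0.0726]), (0.91, [0.3615, 0.4003, 0.0634]), (0.82, [0.54, 0.3857, 0.0724])]
sleeve0 [(0.92, [0.6168, 0.2653, 0.0621]), (0.78, [0.5965, 0.0762, 0.0624]), (0.67, [0.6019, 0.177, 0.0577])]
manifold [(0.83, [0.6027, 0.1763, 0.0587])]
```

View pics/w7.png

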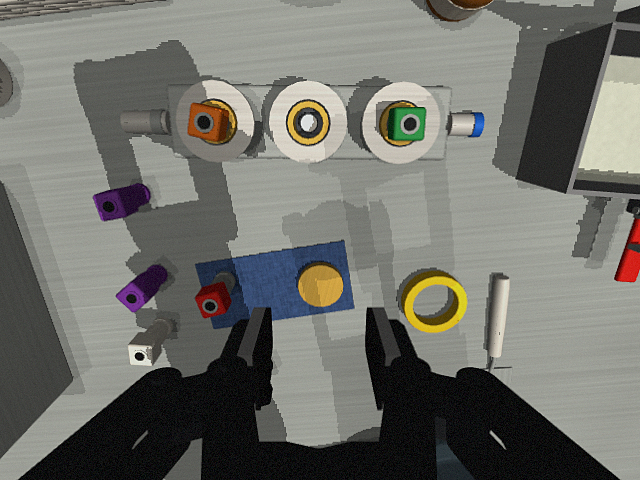

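The wrist view shows orange's head at (204,122), the empty coupling at (308,121) and green's head at (410,124). The red nozzle is at (210,303) on the mat. The look-alikes are purple (108,207) and (130,297), and white (140,355).

```bash
python3 - <<'E'
from h import *
c=wr(); im=c["img"]
print("green",atz(c,410,124,.1),"orange",atz(c,204,122,.1),"red",atz(c,210,305,.077))
print("flange g/m/o",[np.round(atz(c,u,v,.062),4) for u,v in((401,122),(308,121),(215,121))])
o=np.hstack([cv2.resize(im[y-40:y+40,x-50:x+50,::-1],None,fx=2.6,fy=2.6,interpolation=2) for x,y in((410,124),(204,122),(215,300))])
cv2.imwrite("pics/c7.png",o)
E
```

```text
green [0.59366759 0.07568966 0.1       ] orange [0.61425561 0.26594285 0.1       ] red [0.41667625 0.30462162 0.077     ]
flange g/m/o [array([0.5956, 0.0761, 0.062 ]), array([0.6058, 0.1707, 0.062 ]), array([0.6153, 0.2655, 0.062 ])]
```

View pics/c7.png

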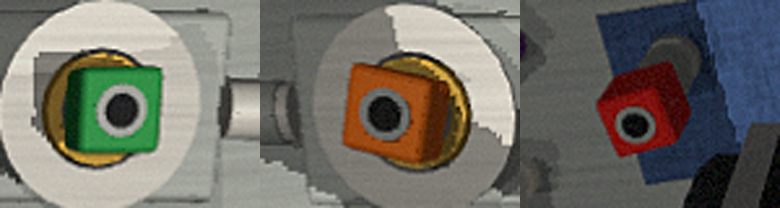

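```bash
python3 -m jog '[[2.5,-3.1,-2,0],[2.5,-3.1,-4,0],[2.5,-3.2,-4,0],[0,0,-4,0],[0,0,-4,0],[0,0,-3,0],[0,0,-2,0],[0,0,0,0],[0,0,0,0]]' 5.4; python3 - <<'E'
from h import *
c=wr("w8");st()
E
```

```text
time: 12.35
eef_pos: [0.5793, 0.0945, 0.1347]
ee_rot: [[-0.096, -0.003, 0.995], [-0.995, 0.0, -0.096], [0.0, -1.0, -0.003]]
wrist_force: [0.4, -0.2, 1.0]
width: 0.626
t 12.4 pos [0.5807, 0.0946, 0.1365] xdir [-0.096, -0.995, -0.0] yaw x -1.666 F [0.3, -0.2, 0.6] w 0.629 q [-0.04, 0.33, 1.67, 0.0, 1.14, 1.63]
```

View pics/w8.png

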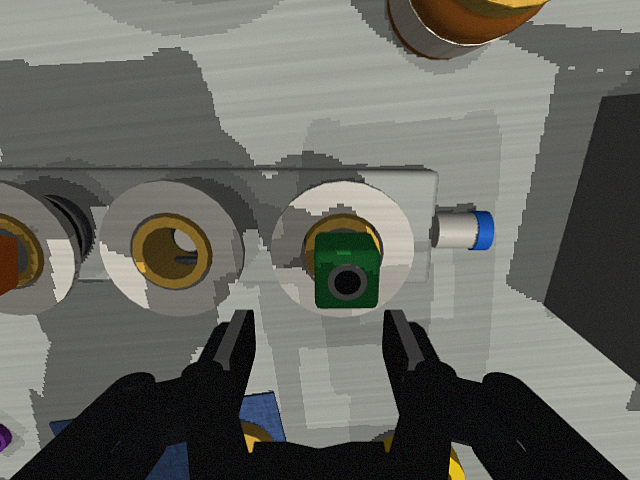

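```bash
python3 - <<'E'
from h import *
c=wr(); print("green",atz(c,347,281,.1),"flange",atz(c,342,248,.062)); st()
E
```

```text
green [0.59261853 0.07941834 0.1       ] flange [0.59615393 0.07921666 0.062     ]
t 12.45 pos [0.5814, 0.0947, 0.1376] xdir [-0.095, -0.995, -0.0] yaw x -1.666 F [-0.2, -0.4, 1.1] w 0.635 q [-0.04, 0.33, 1.66, 0.0, 1.14, 1.63]
```

```bash
python3 -m jog '[[0.6,-0.8,0,0],[0.6,-0.8,0,0],[0,0,0,0],[0,0,-2,0],[0,0,-2,0],[0,0,-1,0],[0,0,0,0],[0,0,0,0]]' 5.4; python3 - <<'E'
from h import *
c=wr("w9");st()
E
```

```text
time: 13.12
eef_pos: [0.5918, 0.0788, 0.0855]
ee_rot: [[-0.095, -0.001, 0.995], [-0.995, 0.0, -0.095], [0.0, -1.0, -0.001]]
wrist_force: [0.2, -0.1, 0.9]
width: 0.636
t 13.17 pos [0.5925, 0.0788, 0.0863] xdir [-0.095, -0.995, -0.0] yaw x -1.666 F [0.8, 1.2, -0.1] w 0.636 q [-0.07, 0.42, 1.66, -0.0, 1.06, 1.6]
```

View pics/w9.png

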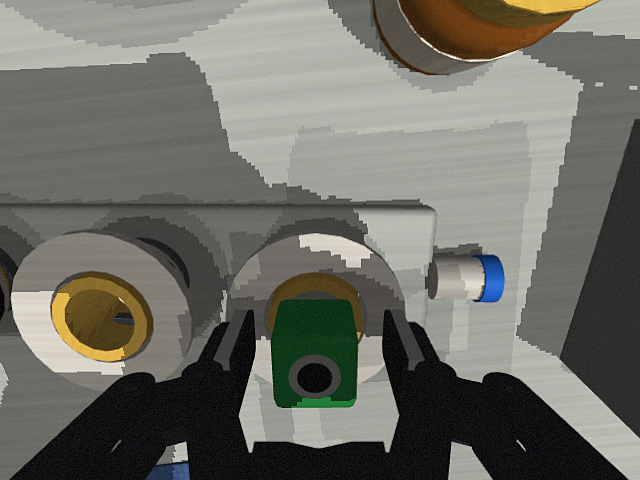

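Well centred between the fingers. Now I'll press down gradually.

```bash
python3 -m jog '[[0,0,-0.5,0],[0,0,0,0]]'; python3 -m jog '[[0,0,-0.3,0],[0,0,0,0]]'; python3 -m jog '[[0,0,-0.3,0],[0,0,0,0]]'; python3 -m jog '[[0,0,-0.3,0],[0,0,0,0]]'
```

```text
time: 13.33
eef_pos: [0.5923, 0.0789, 0.081]
ee_rot: [[-0.095, 0.001, 0.995], [-0.995, -0.0, -0.095], [-0.0, -1.0, 0.001]]
wrist_force: [0.2, -0.3, -1.2]
width: 0.631
time: 13.5
eef_pos: [0.5918, 0.079, 0.0774]
ee_rot: [[-0.095, 0.0, 0.995], [-0.995, -0.0, -0.095], [0.0, -1.0, 0.0]]
wrist_force: [-0.3, 0.3, 0.5]
width: 0.633
time: 13.67
eef_pos: [0.592, 0.079, 0.0748]
ee_rot: [[-0.095, 0.0, 0.995], [-0.995, 0.0, -0.095], [-0.0, -1.0, 0.0]]
wrist_force: [-1.4, -0.5, 5.1]
width: 0.635
time: 13.83
eef_pos: [0.5922, 0.079, 0.072]
ee_rot: [[-0.095, 0.001, 0.995], [-0.995, 0.0, -0.095], [-0.0, -1.0, 0.001]]
wrist_force: [-2.6, 0.1, 7.9]
width: 0.63
```

```bash
python3 -m jog '[[0,0,-0.3,0],[0,0,0,0]]'; python3 -m jog '[[0,0,-0.2,0],[0,0,0,0]]';  python3 - <<'E'
from h import *
c=wr("w10");st()
E
```

```text
time: 14.0
eef_pos: [0.5922, 0.079, 0.0691]
ee_rot: [[-0.095, 0.001, 0.995], [-0.995, -0.0, -0.095], [-0.0, -1.0, 0.001]]
wrist_force: [-2.8, 0.2, 8.5]
width: 0.633
time: 14.17
eef_pos: [0.5923, 0.079, 0.0682]
ee_rot: [[-0.095, 0.001, 0.995], [-0.995, -0.0, -0.095], [0.0, -1.0, 0.001]]
wrist_force: [-5.1, 0.1, 12.2]
width: 0.629
t 14.22 pos [0.5923, 0.079, 0.0682] xdir [-0.095, -0.995, 0.0] yaw x -1.666 F [-5.9, -0.1, 12.2] w 0.634 q [-0.07, 0.45, 1.67, -0.0, 1.02, 1.6]
```

View pics/w10.png

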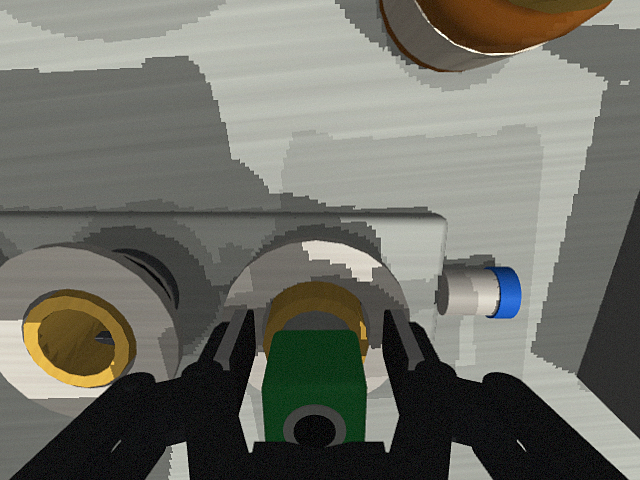

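The sleeve is at its stop and green has popped up, with spigot showing at (318,318). I'll rise, grip it and pull it out.

```bash
python3 -m jog '[[0,0,1,0],[0,0,1.1,0],[0,0,0,0],[0,0,0,0]]'; python3 -m jog '[[0,0,0,0],[0,0,0,0],[0,0,0,0],[0,0,0,0],[0,0,0,0]]' 0 70;  python3 -m jog '[[0,0,1,0],[0,0,1,0],[0,0,1,0],[0,0,1,0],[0,0,2,0],[0,0,3,0],[0,0,3,0],[0,0,3,0],[0,0,0,0],[0,0,0,0]]'; python3 - <<'E'
from h import *
c=wr("w11");st()
E
```

```text
time: 14.55
eef_pos: [0.5924, 0.0789, 0.0883]
ee_rot: [[-0.095, 0.002, 0.995], [-0.995, -0.0, -0.095], [-0.0, -1.0, 0.002]]
wrist_force: [0.3, 0.1, -1.1]
width: 0.633
time: 14.97
eef_pos: [0.5913, 0.0789, 0.0868]
ee_rot: [[-0.095, -0.001, 0.995], [-0.995, 0.0, -0.095], [0.0, -1.0, -0.001]]
wrist_force: [-1.1, -0.6, -1.1]
width: 0.341
time: 15.8
eef_pos: [0.5933, 0.0789, 0.2413]
ee_rot: [[-0.095, 0.006, 0.995], [-0.995, -0.0, -0.095], [-0.0, -1.0, 0.006]]
wrist_force: [0.1, 0.3, -2.2]
width: 0.341
t 15.85 pos [0.592, 0.079, 0.2389] xdir [-0.095, -0.995, -0.0] yaw x -1.666 F [-0.5, -0.4, -3.0] w 0.349 q [-0.07, 0.24, 1.56, 0.0, 1.34, 1.6]
```

View pics/w11.png

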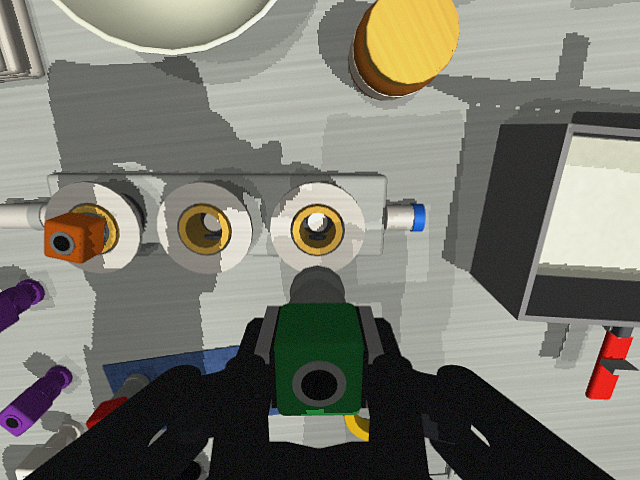

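```bash
python3 -m jog '[[-0.4,-2.5,0,-0.01],[-0.4,-2.8,0,-0.01],[-0.4,-2.8,0,-0.01],[-0.4,-2.8,0,-0.01],[-0.4,-2.8,0,-0.01],[-0.4,-2.8,0,-0.01],[-0.35,-2.8,0,-0.01],[-0.3,-2.8,0,0],[0,0,0,0],[0,0,0,0]]'; python3 - <<'E'
from h import *
c=wr("w12");st()
E
```

```text
time: 16.68
eef_pos: [0.5602, -0.143, 0.2359]
ee_rot: [[-0.167, -0.003, 0.986], [-0.986, 0.002, -0.167], [-0.001, -1.0, -0.003]]
wrist_force: [-0.0, 0.7, -0.8]
width: 0.343
t 16.73 pos [0.5605, -0.1419, 0.236] xdir [-0.166, -0.986, -0.001] yaw x -1.737 F [0.0, 1.7, -2.1] w 0.343 q [-0.45, 0.2, 1.61, 0.0, 1.33, 1.28]
```

View pics/w12.png

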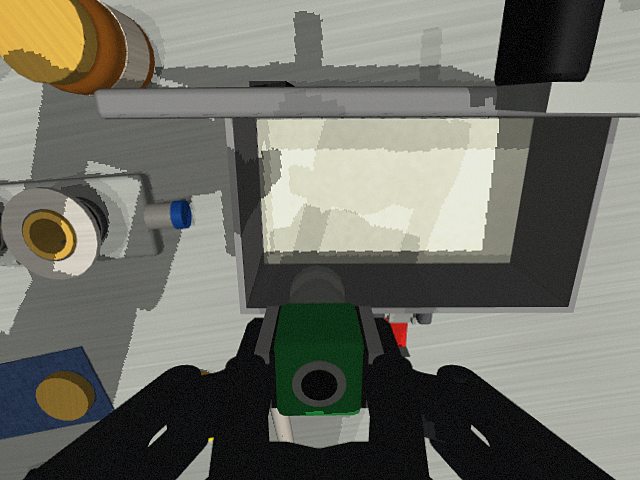

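```bash
python3 - <<'E'
from h import *
c=wr()
P=[atz(c,u,v,.1) for u,v in((242,312),(576,312))]
C=np.array([.565,-.214]);ex=np.array([.987,-.162]);ey=np.array([.162,.987])
for p in P: print(p, (p[:2]-C)@ex,(p[:2]-C)@ey)
E
```

```text
[ 0.51470318 -0.07438726  0.1       ] -0.07226022374397564 0.1296496889620153
[ 0.47109193 -0.33107023  0.1       ] -0.07372189134705125 -0.1307614289495108
```

Case pose confirmed to about 2 mm. I'll lower green into the case.

```bash
python3 -m jog '[[0,0,-2,0],[0,0,-3,0],[0,0,-3,0],[0,0,-3,0],[0,0,-3,0],[0,0,-2,0],[0,0,-1,0],[0,0,-0.4,0],[0,0,0,0],[0,0,0,0]]'; python3 - <<'E'
from h import *
st()
E
```

```text
time: 17.62
eef_pos: [0.5623, -0.1419, 0.0647]
ee_rot: [[-0.164, 0.002, 0.987], [-0.987, -0.001, -0.164], [0.0, -1.0, 0.002]]
wrist_force: [-0.1, -0.8, -1.5]
width: 0.342
t 17.62 pos [0.5623, -0.1419, 0.0647] xdir [-0.164, -0.987, 0.0] yaw x -1.735 F [-0.1, -0.8, -1.5] w 0.342 q [-0.45, 0.42, 1.72, 0.0, 1.0, 1.28]
```

```bash
python3 -m jog '[[0,0,-0.3,0],[0,0,0,0],[0,0,0,0]]'; python3 -m jog '[[0,0,-0.2,0],[0,0,0,0],[0,0,0,0]]'
```

```text
time: 17.87
eef_pos: [0.5619, -0.1423, 0.0615]
ee_rot: [[-0.165, 0.001, 0.986], [-0.986, -0.001, -0.165], [0.0, -1.0, 0.002]]
wrist_force: [-0.6, -0.7, -1.3]
width: 0.344
time: 18.12
eef_pos: [0.562, -0.1424, 0.0592]
ee_rot: [[-0.165, 0.001, 0.986], [-0.986, -0.001, -0.165], [0.0, -1.0, 0.002]]
wrist_force: [0.9, -0.4, 1.6]
width: 0.342
```

Touchdown: the weight is taken off. Release and rise.

```bash
python3 -m jog '[[0,0,0,0],[0,0,0,0],[0,0,0,0],[0,0,1,0],[0,0,2,0],[0,0,3,0],[0,0,4,0],[0,0,4,0],[0,0,4,0],[0,0,0,0]]' 4.5; python3 - <<'E'
from h import *
c=wr("w13");st()
E
```

```text
time: 18.95
eef_pos: [0.5654, -0.1436, 0.2488]
ee_rot: [[-0.164, 0.014, 0.986], [-0.986, -0.006, -0.164], [0.004, -1.0, 0.015]]
wrist_force: [1.9, -0.5, 0.7]
width: 0.526
t 19.0 pos [0.5641, -0.1431, 0.2449] xdir [-0.164, -0.986, 0.003] yaw x -1.736 F [0.1, 0.1, 0.2] w 0.522 q [-0.45, 0.19, 1.6, 0.0, 1.33, 1.28]
```

View pics/w13.png

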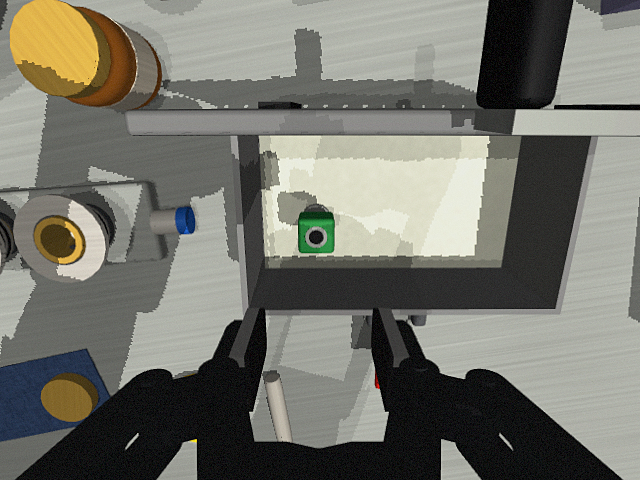

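```bash
python3 -m jog '[[0,3,0,-0.01],[0,3.4,0,-0.01],[0,3.5,0,-0.01],[0,3.5,0,-0.01],[0.2,3.5,0,-0.01],[0.3,3.5,0,-0.01],[0.3,3.5,0,-0.01],[0.3,3.5,0,-0.01],[0.3,3.5,0,-0.01],[0.3,3.5,0,-0.01],[0.3,3.5,0,-0.01],[0,3,0,-0.01]]' 5.4;python3 -m jog '[[0,0,-2,0],[0,0,-2,0],[0,0,-2,0],[0,0,0,0],[0,0,0,0]]'; python3 - <<'E'
from h import *
c=wr("w14");st()
print(spot("wrist",c,"nozzle_orange")[:2])
E
```

```text
time: 20.0
eef_pos: [0.5805, 0.2692, 0.2372]
ee_rot: [[-0.281, -0.002, 0.96], [-0.96, -0.0, -0.281], [0.001, -1.0, -0.002]]
wrist_force: [0.5, -0.4, 1.1]
width: 0.636
time: 20.42
eef_pos: [0.5798, 0.2667, 0.1764]
ee_rot: [[-0.281, -0.005, 0.96], [-0.96, -0.001, -0.281], [0.002, -1.0, -0.004]]
wrist_force: [-0.6, -0.1, 0.6]
width: 0.629
t 20.47 pos [0.581, 0.2668, 0.1783] xdir [-0.281, -0.96, 0.001] yaw x -1.856 F [0.2, 0.2, 0.6] w 0.631 q [0.25, 0.39, 1.5, 0.0, 1.26, 2.1]
[(0.72, [0.615, 0.2694, 0.0972])]
```

View pics/w14.png

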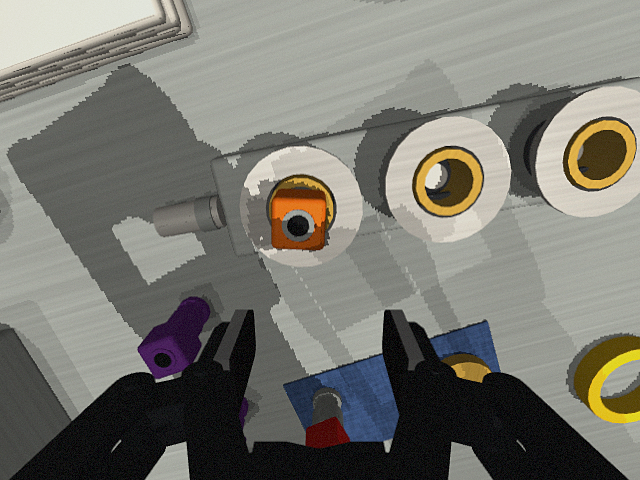

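```bash
python3 - <<'E'
from h import *
c=wr(); print("orange",atz(c,298,225,.1),"flange",atz(c,303,206,.062)); st()
E
```

```text
orange [0.61265711 0.26924678 0.1       ] flange [0.6149314  0.26721572 0.062     ]
t 20.57 pos [0.5822, 0.267, 0.18] xdir [-0.282, -0.96, -0.001] yaw x -1.856 F [0.5, 0.2, -0.1] w 0.633 q [0.24, 0.39, 1.5, 0.0, 1.26, 2.1]
```

```bash
python3 -m jog '[[1.6,0.1,0,0],[1.5,0.05,0,0],[0,0,-2,0],[0,0,-2.5,0],[0,0,-2.5,0],[0,0,-1.5,0],[0,0,-1,0],[0,0,0,0],[0,0,0,0]]' 5.4; python3 - <<'E'
from h import *
c=wr("w15");st()
E
```

```text
time: 21.32
eef_pos: [0.6129, 0.2685, 0.0843]
ee_rot: [[-0.281, 0.001, 0.96], [-0.96, 0.0, -0.281], [-0.0, -1.0, 0.001]]
wrist_force: [0.6, 0.2, 1.2]
width: 0.634
t 21.37 pos [0.6135, 0.2687, 0.0852] xdir [-0.281, -0.96, -0.001] yaw x -1.856 F [-0.3, 0.3, 0.7] w 0.639 q [0.24, 0.56, 1.46, 0.0, 1.12, 2.09]
```

View pics/w15.png

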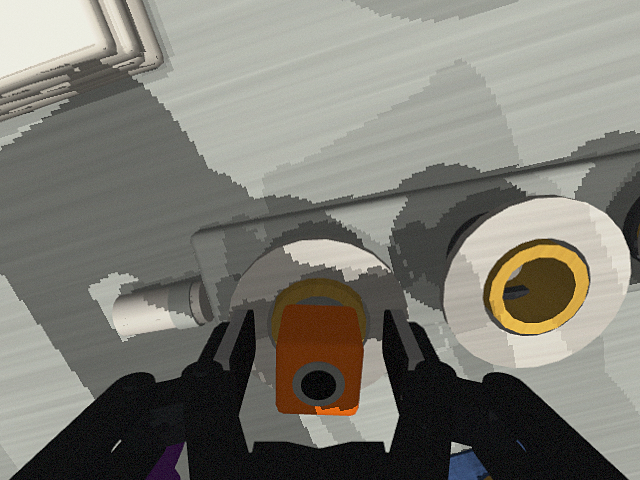

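Centred. Press the sleeve.

```bash
python3 -m jog '[[0,0,-0.5,0],[0,0,-0.5,0],[0,0,0,0]]'; python3 -m jog '[[0,0,-0.35,0],[0,0,-0.3,0],[0,0,0,0]]'; python3 -m jog '[[0,0,-0.15,0],[0,0,0,0]]'; python3 -m jog '[[0,0,-0.2,0],[0,0,0,0]]'; python3 - <<'E'
from h import *
c=wr("w16");st()
E
```

```text
time: 21.62
eef_pos: [0.6138, 0.2688, 0.0746]
ee_rot: [[-0.281, 0.004, 0.96], [-0.96, 0.001, -0.281], [-0.002, -1.0, 0.003]]
wrist_force: [1.7, 0.6, 5.9]
width: 0.633
time: 21.87
eef_pos: [0.6139, 0.2688, 0.0687]
ee_rot: [[-0.281, 0.003, 0.96], [-0.96, 0.001, -0.281], [-0.002, -1.0, 0.003]]
wrist_force: [0.5, -0.8, 8.0]
width: 0.632
time: 22.03
eef_pos: [0.6139, 0.2688, 0.0682]
ee_rot: [[-0.281, 0.003, 0.96], [-0.96, 0.001, -0.281], [-0.002, -1.0, 0.003]]
wrist_force: [-1.5, -1.1, 11.4]
width: 0.636
time: 22.2
eef_pos: [0.6141, 0.2689, 0.0681]
ee_rot: [[-0.281, 0.003, 0.96], [-0.96, 0.0, -0.281], [-0.001, -1.0, 0.003]]
wrist_force: [-7.6, -1.9, 23.0]
width: 0.633
t 22.25 pos [0.614, 0.2689, 0.0681] xdir [-0.281, -0.96, -0.001] yaw x -1.856 F [-6.6, -2.3, 22.4] w 0.633 q [0.24, 0.58, 1.47, -0.0, 1.09, 2.09]
```

View pics/w16.png

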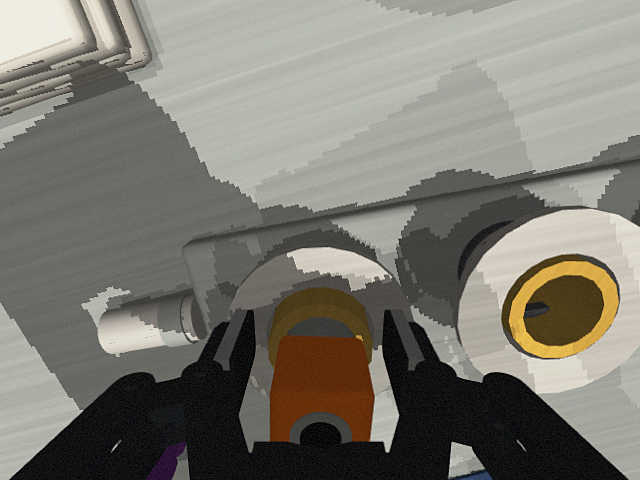

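Orange has popped up. Rise, grip and pull.

```bash
python3 -m jog '[[0,0,1,0],[0,0,1.2,0],[0,0,0,0],[0,0,0,0]]'; python3 -m jog '[[0,0,0,0],[0,0,0,0],[0,0,0,0],[0,0,0,0],[0,0,0,0]]' 0 70;  python3 -m jog '[[0,0,1,0],[0,0,1,0],[0,0,1,0],[0,0,1,0],[0,0,2,0],[0,0,3,0],[0,0,3,0],[0,0,3,0],[0,0,0,0],[0,0,0,0]]'; python3 - <<'E'
from h import *
c=wr("w17");st()
E
```

```text
time: 22.58
eef_pos: [0.6127, 0.2685, 0.0862]
ee_rot: [[-0.281, 0.001, 0.96], [-0.96, 0.0, -0.281], [-0.001, -1.0, 0.001]]
wrist_force: [-0.2, 0.1, -0.4]
width: 0.634
time: 23.0
eef_pos: [0.6117, 0.2683, 0.0845]
ee_rot: [[-0.281, -0.002, 0.96], [-0.96, -0.0, -0.281], [0.001, -1.0, -0.002]]
wrist_force: [-1.0, -0.1, -0.5]
width: 0.343
time: 23.83
eef_pos: [0.6139, 0.2689, 0.2399]
ee_rot: [[-0.281, 0.007, 0.96], [-0.96, 0.002, -0.281], [-0.003, -1.0, 0.006]]
wrist_force: [0.8, 0.4, -1.8]
width: 0.346
t 23.88 pos [0.6126, 0.2686, 0.2372] xdir [-0.281, -0.96, -0.001] yaw x -1.856 F [-0.3, 0.5, -1.5] w 0.343 q [0.24, 0.39, 1.37, 0.0, 1.38, 2.09]
```

View pics/w17.png

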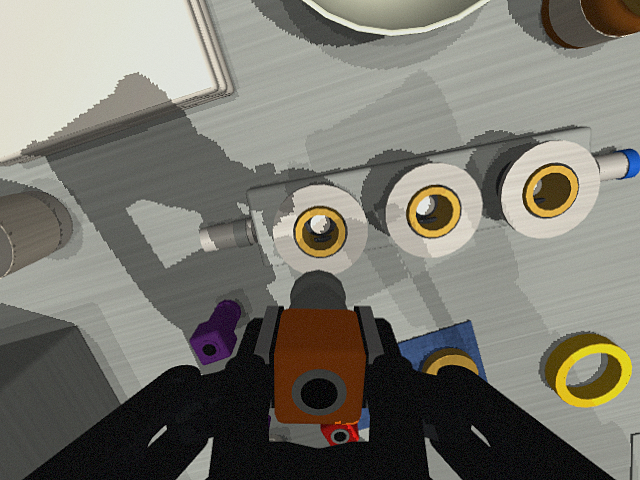

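```bash
python3 -m jog '[[-0.4,-2.5,0,0.01],[-0.4,-3.2,0,0.01],[-0.4,-3.3,0,0.01],[-0.4,-3.3,0,0.01],[-0.4,-3.3,0,0.01],[-0.4,-3.3,0,0.01],[-0.4,-3.3,0,0.01],[-0.4,-3.3,0,0.01],[-0.4,-3.3,0,0.01],[-0.4,-3.3,0,0.01],[-0.4,-3.3,0,0.01],[-0.4,-3.3,0,0.01]]'; python3 -m jog '[[-0.5,-3.3,0,0],[-0.5,-3.3,0,0],[-0.5,-2.8,0,0],[0,0,0,0],[0,0,0,0],[0,0,0,0]]'; python3 - <<'E'
from h import *
c=wr("w18");st()
E
```

```text
time: 24.88
eef_pos: [0.5629, -0.1196, 0.2338]
ee_rot: [[-0.164, -0.003, 0.986], [-0.986, 0.001, -0.164], [-0.001, -1.0, -0.003]]
wrist_force: [0.4, 0.9, -0.6]
width: 0.345
time: 25.38
eef_pos: [0.5486, -0.2119, 0.2342]
ee_rot: [[-0.165, -0.002, 0.986], [-0.986, 0.002, -0.165], [-0.002, -1.0, -0.002]]
wrist_force: [0.1, -0.3, -0.9]
width: 0.339
t 25.43 pos [0.5489, -0.2114, 0.2344] xdir [-0.164, -0.986, -0.001] yaw x -1.735 F [0.5, -0.1, -1.6] w 0.345 q [-0.57, 0.23, 1.59, 0.0, 1.33, 1.17]
```

View pics/w18.png

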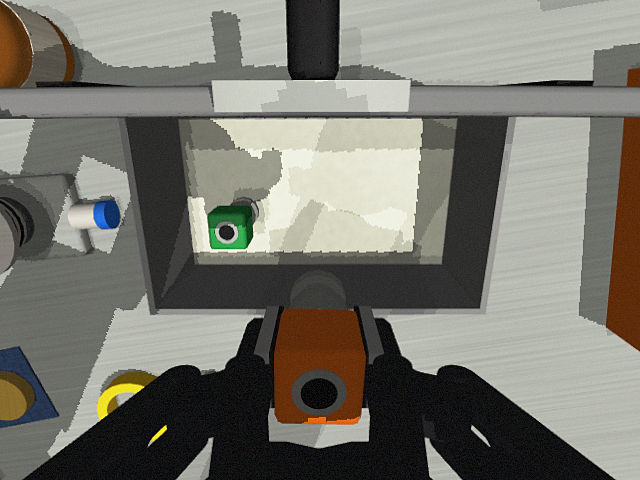

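```bash
python3 -m jog '[[0,0,-2,0],[0,0,-3,0],[0,0,-3,0],[0,0,-3,0],[0,0,-3,0],[0,0,-2,0],[0,0,-1,0],[0,0,-0.3,0],[0,0,0,0],[0,0,0,0]]';python3 -m jog '[[0,0,-0.4,0],[0,0,0,0],[0,0,0,0]]'; python3 -m jog '[[0,0,-0.15,0],[0,0,0,0],[0,0,0,0]]'
```

```text
time: 26.27
eef_pos: [0.5505, -0.2126, 0.0639]
ee_rot: [[-0.164, 0.002, 0.987], [-0.987, -0.001, -0.164], [0.001, -1.0, 0.002]]
wrist_force: [0.6, 0.4, -0.9]
width: 0.348
time: 26.52
eef_pos: [0.5498, -0.2128, 0.0593]
ee_rot: [[-0.164, 0.001, 0.986], [-0.986, -0.001, -0.164], [0.001, -1.0, 0.001]]
wrist_force: [0.3, -0.1, -1.2]
width: 0.343
time: 26.77
eef_pos: [0.5494, -0.2126, 0.0571]
ee_rot: [[-0.165, 0.0, 0.986], [-0.986, -0.0, -0.165], [-0.0, -1.0, 0.0]]
wrist_force: [-0.6, 1.2, -0.0]
width: 0.341
```

```bash
python3 -m jog '[[0,0,-0.1,0],[0,0,0,0]]'; python3 -m jog '[[0,0,0,0],[0,0,0,0],[0,0,0,0],[0,0,1,0],[0,0,2,0],[0,0,3,0],[0,0,4,0],[0,0,4,0],[0,0,4,0],[0,0,0,0]]' 4.5; python3 - <<'E'
from h import *
c=wr("w19");c2=cam("top","t19");st()
print([(th,spot("top",c2,th)) for th in ("nozzle_red",)])
E
```

```text
time: 26.93
eef_pos: [0.5497, -0.2127, 0.0567]
ee_rot: [[-0.164, 0.0, 0.986], [-0.986, -0.0, -0.164], [0.0, -1.0, 0.001]]
wrist_force: [-0.2, 0.5, 3.9]
width: 0.345
time: 27.77
eef_pos: [0.5534, -0.2149, 0.2468]
ee_rot: [[-0.164, 0.013, 0.986], [-0.986, -0.009, -0.164], [0.006, -1.0, 0.015]]
wrist_force: [1.1, -0.7, 1.2]
width: 0.527
t 27.87 pos [0.5506, -0.2133, 0.2394] xdir [-0.164, -0.986, 0.002] yaw x -1.736 F [0.6, 0.2, -0.6] w 0.524 q [-0.57, 0.22, 1.58, -0.0, 1.33, 1.17]
[('nozzle_red', [(0.8, [0.3557, 0.4032, 0.0705]), (0.71, [0.5345, 0.388, 0.071]), (0.65, [0.281, 0.2776, 0.0718]), (0.64, [0.4164, 0.3056, 0.077]), (0.61, [0.4255, 0.3851, 0.07])])]
```

View pics/w19.png

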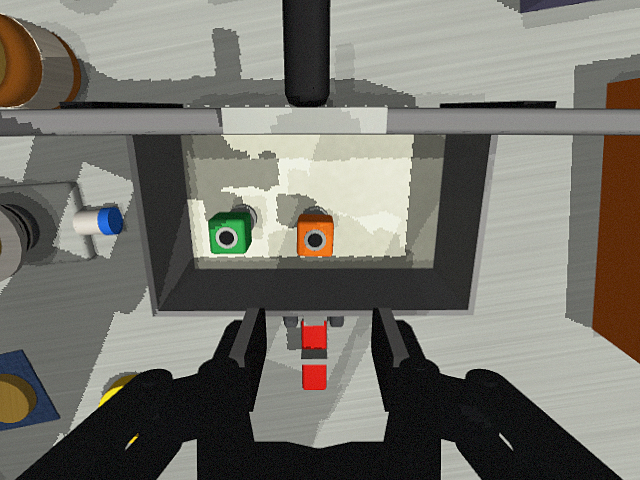

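View pics/t19.png

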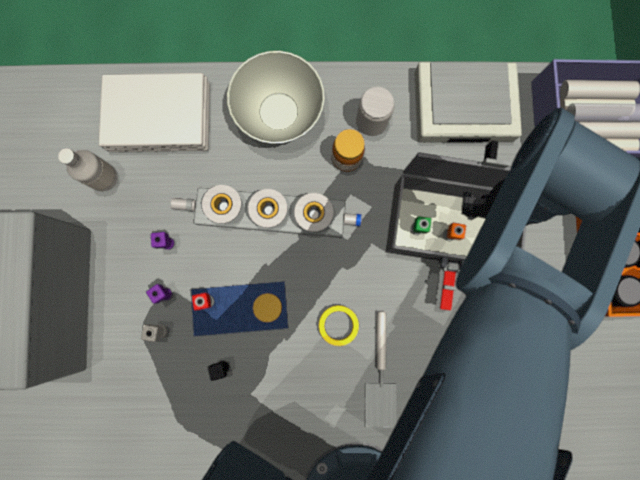

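Green and orange stand in the case at (227,232) and (315,237). All the sleeves are forward. The red nozzle is still at top-view pixel (202,300).

```bash
python3 -m jog '[[-0.3,3,0,0.02],[-0.6,3.4,0,0.04],[-1.2,3.4,0,0.04],[-1.3,3.4,0,0.04],[-1.4,3.4,0,0.04],[-1.4,3.4,0,0.04],[-1.4,3.4,0,0.05],[-1.4,3.4,0,0.05],[-1.4,3.4,0,0.05],[-1.4,3.4,0,0.05],[-1.4,3.4,0,0.05],[-1.4,3.4,0,0.05]]' 5.2; python3 -m jog '[[-1.4,3.4,0,0.03],[-1.4,3.4,-1,0],[-1.4,3,-2,0],[0,0,0,0],[0,0,0,0],[0,0,0,0]]'; python3 - <<'E'
from h import *
c=wr("w20");st()
print(spot("wrist",c,"nozzle_red"))
E
```

```text
time: 28.92
eef_pos: [0.4011, 0.1926, 0.2342]
ee_rot: [[0.349, -0.004, 0.937], [-0.937, -0.001, 0.349], [-0.001, -1.0, -0.004]]
wrist_force: [0.5, 0.6, -0.9]
width: 0.605
time: 29.42
eef_pos: [0.3607, 0.289, 0.2049]
ee_rot: [[0.376, -0.002, 0.927], [-0.927, -0.002, 0.376], [0.001, -1.0, -0.003]]
wrist_force: [0.3, -0.6, -0.1]
width: 0.608
t 29.47 pos [0.3615, 0.2887, 0.2055] xdir [0.375, -0.927, 0.0] yaw x -1.186 F [0.5, -0.0, -0.2] w 0.609 q [0.42, -0.03, 1.92, -0.0, 1.25, 1.6]
[(0.82, [0.4241, 0.3892, 0.0757]), (0.71, [0.3582, 0.4005, 0.0756]), (0.69, [0.2853, 0.277, 0.0719]), (0.56, [0.418, 0.3054, 0.0765])]
```

View pics/w20.png

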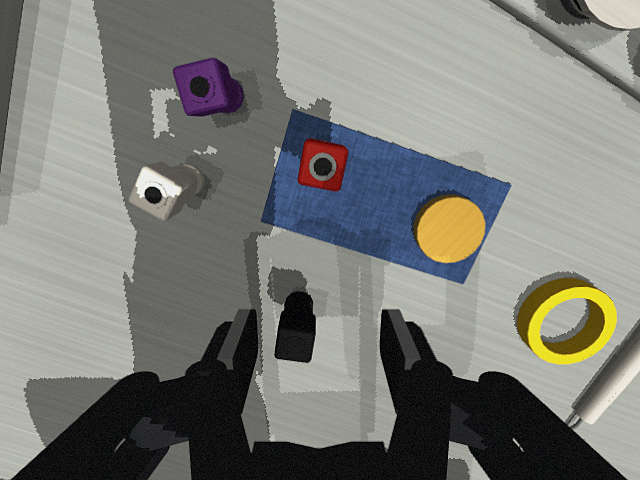

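The red nozzle is at (322,166), the only red head. Nearby are purple (200,87), white (155,190), black (293,345) and the brass cap (450,228). The red head is turned about 7° clockwise relative to the image axes.

```bash
python3 - <<'E'
from h import *
c=wr(); p=atz(c,322,166,.077);s=r.state(); print("red",p, "d cm",(p-np.array(s["eef_pos"]))*100); st()
im=c["img"]; cv2.imwrite("pics/c20.png",cv2.resize(im[120:215,270:375,::-1],None,fx=4,fy=4,interpolation=2))
E
```

```text
red [0.41469394 0.30613319 0.077     ] d cm [  5.24595446   1.75921727 -12.92415308]
t 29.57 pos [0.3622, 0.2885, 0.2062] xdir [0.374, -0.928, 0.0] yaw x -1.188 F [0.5, -0.3, 0.3] w 0.609 q [0.42, -0.03, 1.92, -0.0, 1.25, 1.6]
```

View pics/c20.png

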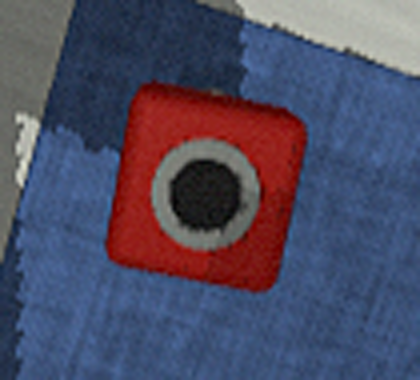

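```bash
python3 -m jog '[[2.6,0.9,0,-0.1],[2.6,0.85,0,-0.1],[0,0,-3,0],[0,0,-3,0],[0,0,-2.5,0],[0,0,-1.5,0],[0,0,0,0],[0,0,0,0]]' 5.2; python3 - <<'E'
from h import *
c=wr("w21");st()
E
```

```text
time: 30.23
eef_pos: [0.4137, 0.3059, 0.1059]
ee_rot: [[0.182, -0.001, 0.983], [-0.983, -0.001, 0.182], [0.0, -1.0, -0.001]]
wrist_force: [0.4, 0.1, 0.2]
width: 0.608
t 30.28 pos [0.4145, 0.3065, 0.107] xdir [0.182, -0.983, -0.0] yaw x -1.388 F [0.9, -0.3, -0.6] w 0.606 q [0.41, 0.23, 1.87, -0.0, 1.04, 1.79]
```

View pics/w21.png

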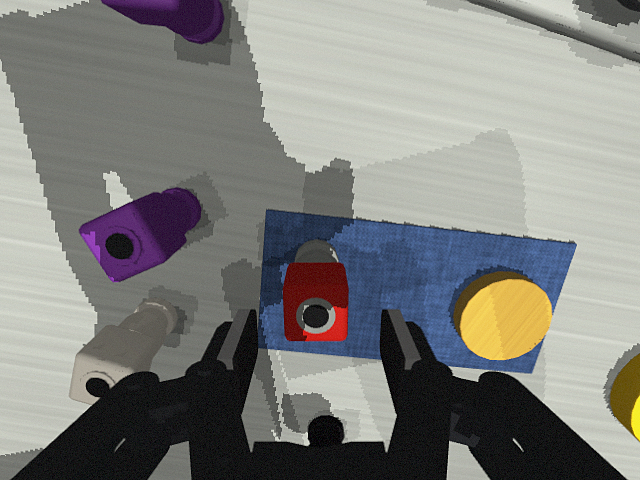

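```bash
python3 -m jog '[[0,0,-2,0],[0,0,-2,0],[0,0,-0.6,0],[0,0,0,0],[0,0,0,0]]'; python3 -m jog '[[0,0,0,0],[0,0,0,0],[0,0,0,0],[0,0,0,0],[0,0,0,0]]' 0 60;  python3 -m jog '[[0,0,1,0],[0,0,2,0],[0,0,4,0],[0,0,4,0],[0,0,4,0],[0,0,2,0],[0,0,0,0],[0,0,0,0]]'; python3 - <<'E'
from h import *
c=wr("w22");st()
E
```

```text
time: 30.7
eef_pos: [0.4142, 0.3072, 0.0613]
ee_rot: [[0.184, 0.001, 0.983], [-0.983, 0.001, 0.184], [-0.0, -1.0, 0.001]]
wrist_force: [-0.3, -0.8, 0.3]
width: 0.612
time: 31.12
eef_pos: [0.4147, 0.3075, 0.0617]
ee_rot: [[0.184, 0.003, 0.983], [-0.983, 0.001, 0.184], [-0.001, -1.0, 0.003]]
wrist_force: [0.3, -0.3, 6.6]
width: 0.344
time: 31.78
eef_pos: [0.4139, 0.3072, 0.2319]
ee_rot: [[0.184, 0.003, 0.983], [-0.983, 0.001, 0.184], [-0.001, -1.0, 0.003]]
wrist_force: [-0.4, -1.0, -2.2]
width: 0.344
t 31.83 pos [0.4129, 0.3068, 0.2299] xdir [0.184, -0.983, 0.0] yaw x -1.386 F [-0.5, -0.5, -1.7] w 0.346 q [0.41, 0.06, 1.78, 0.0, 1.3, 1.79]
```

View pics/w22.png

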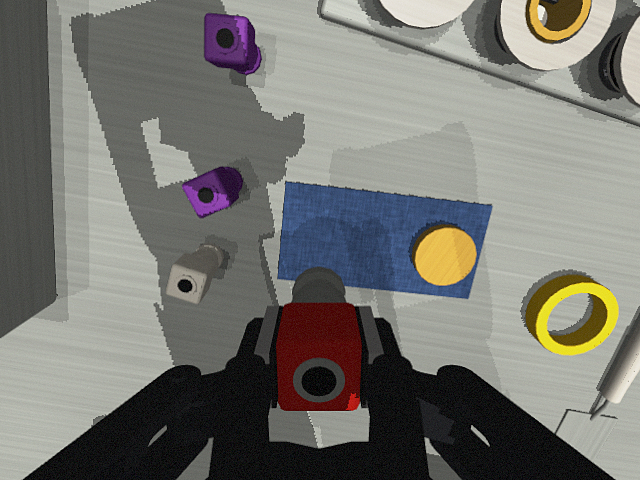

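```bash
python3 -m jog '[[0.7,-2.5,0,-0.02],[0.7,-3.1,0,-0.03],[0.7,-3.3,0,-0.03],[0.7,-3.3,0,-0.03],[0.7,-3.3,0,-0.03],[0.7,-3.3,0,-0.03],[0.7,-3.3,0,-0.03],[0.7,-3.3,0,-0.03],[0.7,-3.3,0,-0.03],[0.7,-3.3,0,-0.03],[0.7,-3.3,0,-0.03],[0.7,-3.3,0,-0.03]]'; python3 -m jog '[[0.7,-3.3,0,0],[0.7,-3.3,0,0],[0.7,-3.3,0,0],[0.7,-3.3,0,0],[0.7,-3.3,0,0],[0.7,-3.3,0,0],[0,-0.4,0,0],[0,0,0,0],[0,0,0,0]]'; python3 - <<'E'
from h import *
c=wr("w23");st()
E
```

```text
time: 32.83
eef_pos: [0.496, -0.0802, 0.2276]
ee_rot: [[-0.166, -0.004, 0.986], [-0.986, 0.002, -0.166], [-0.001, -1.0, -0.005]]
wrist_force: [1.0, 0.1, -0.9]
width: 0.345
time: 33.58
eef_pos: [0.5382, -0.2801, 0.2276]
ee_rot: [[-0.165, -0.004, 0.986], [-0.986, 0.003, -0.165], [-0.003, -1.0, -0.004]]
wrist_force: [0.0, 0.7, -0.8]
width: 0.346
t 33.63 pos [0.5385, -0.2795, 0.2281] xdir [-0.164, -0.986, -0.002] yaw x -1.736 F [0.2, -0.1, -2.1] w 0.343 q [-0.67, 0.27, 1.54, 0.0, 1.33, 1.06]
```

View pics/w23.png

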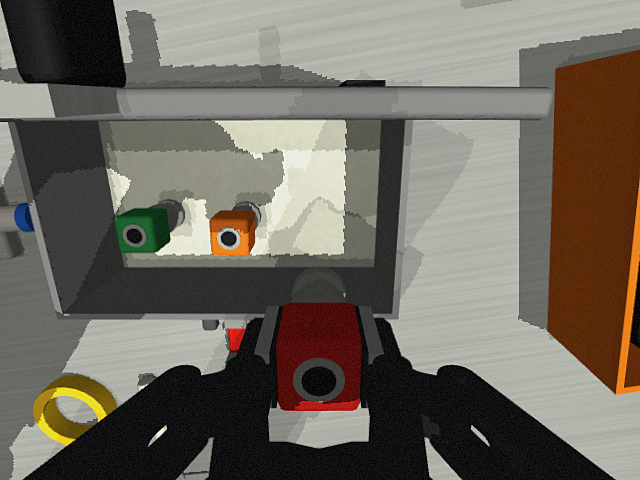

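```bash
python3 -m jog '[[0,0,-2,0],[0,0,-3,0],[0,0,-3,0],[0,0,-3,0],[0,0,-3,0],[0,0,-1.5,0],[0,0,-0.4,0],[0,0,0,0],[0,0,0,0]]';python3 -m jog '[[0,0,-0.3,0],[0,0,0,0],[0,0,0,0]]'; python3 -m jog '[[0,0,-0.2,0],[0,0,0,0],[0,0,0,0]]'
```

```text
time: 34.38
eef_pos: [0.54, -0.2805, 0.072]
ee_rot: [[-0.163, 0.001, 0.987], [-0.987, -0.001, -0.163], [0.0, -1.0, 0.001]]
wrist_force: [0.1, -0.5, -1.3]
width: 0.343
time: 34.63
eef_pos: [0.54, -0.2814, 0.0692]
ee_rot: [[-0.164, 0.002, 0.986], [-0.986, -0.001, -0.164], [0.001, -1.0, 0.002]]
wrist_force: [0.7, 0.5, -1.4]
width: 0.343
time: 34.88
eef_pos: [0.5394, -0.2811, 0.0661]
ee_rot: [[-0.165, 0.0, 0.986], [-0.986, 0.0, -0.165], [-0.0, -1.0, 0.0]]
wrist_force: [-0.3, 0.3, -1.2]
width: 0.341
```

```bash
python3 -m jog '[[0,0,-0.15,0],[0,0,0,0],[0,0,0,0]]';python3 -m jog '[[0,0,-0.15,0],[0,0,0,0],[0,0,0,0]]'
```

```text
time: 35.13
eef_pos: [0.5393, -0.281, 0.0643]
ee_rot: [[-0.165, -0.0, 0.986], [-0.986, 0.0, -0.165], [-0.0, -1.0, -0.0]]
wrist_force: [0.6, 0.5, -0.9]
width: 0.337
time: 35.38
eef_pos: [0.5397, -0.2813, 0.0637]
ee_rot: [[-0.164, 0.0, 0.986], [-0.986, -0.0, -0.164], [0.0, -1.0, 0.001]]
wrist_force: [-1.7, 1.6, 5.1]
width: 0.343
```

```bash
python3 -m jog '[[0,0,0,0],[0,0,0,0],[0,0,0,0],[0,0,1,0],[0,0,2,0],[0,0,3,0],[0,0,4,0],[0,0,4,0],[0,0,4,0],[0,0,4,0],[0,0,0,0],[0,0,0,0]]' 4.5; python3 - <<'E'
from h import *
c=wr("w24");c=cam("scene","s24");st()
E
```

```text
time: 36.38
eef_pos: [0.5408, -0.2824, 0.2874]
ee_rot: [[-0.165, 0.006, 0.986], [-0.986, -0.005, -0.165], [0.004, -1.0, 0.007]]
wrist_force: [-0.3, 0.1, -1.0]
width: 0.524
t 36.48 pos [0.539, -0.281, 0.2825] xdir [-0.165, -0.986, -0.0] yaw x -1.736 F [0.6, 0.4, -1.0] w 0.526 q [-0.68, 0.23, 1.48, -0.0, 1.43, 1.06]
```

View pics/w24.png

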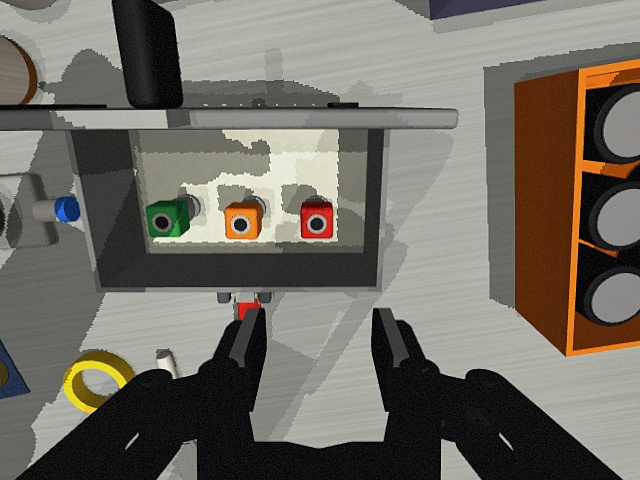

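View pics/s24.png

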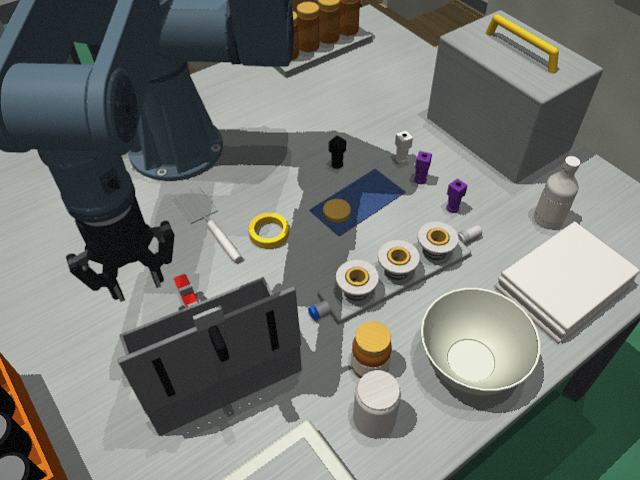

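All three are upright in the case, at wrist pixels (168,220), (243,222) and (317,222). The couplings are empty and the jar is standing. Next I'll regrip the fin and shut the lid.

```bash
python3 -m jog '[[0,0,3,0],[0,0,3.5,0],[0,0,0.5,0],[3.5,1.2,0,0],[3.6,1.2,0,0],[3.7,1.2,0,0],[3.7,1.1,0,0],[0,0,0,0],[0,0,0,0]]' 4.5; python3 - <<'E'
from h import *
c=wr("w25");st()
E
```

```text
time: 37.23
eef_pos: [0.6851, -0.2327, 0.3479]
ee_rot: [[-0.162, -0.006, 0.987], [-0.987, 0.003, -0.162], [-0.002, -1.0, -0.007]]
wrist_force: [0.3, -0.5, 0.3]
width: 0.527
t 37.28 pos [0.6842, -0.2335, 0.3494] xdir [-0.163, -0.987, -0.001] yaw x -1.735 F [-1.0, 0.5, -1.1] w 0.525 q [-0.49, 0.46, 1.05, -0.0, 1.63, 1.24]
```

View pics/w25.png

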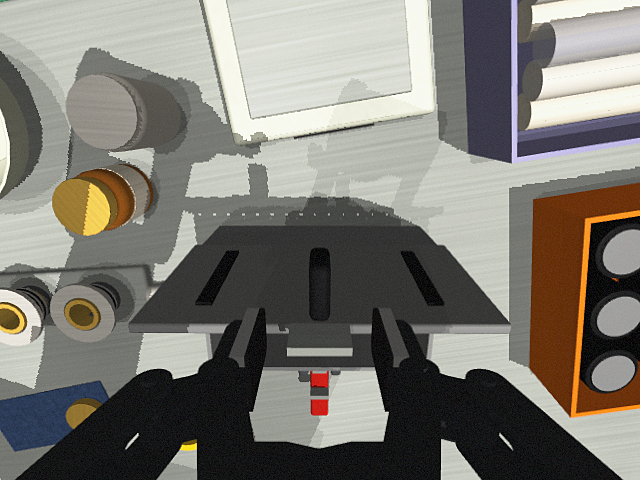

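```bash
python3 -m jog '[[0.3,0,-3,0],[0,0,-3,0],[0,0,-2.5,0],[0,0,-1.6,0],[0,0,-1,0],[0,0,-0.2,0],[0,0,0,0],[0,0,0,0]]' 4.5; python3 - <<'E'
from h import *
c=wr("w26");cam("scene","s26");st()
E
```

```text
time: 37.95
eef_pos: [0.6877, -0.2348, 0.242]
ee_rot: [[-0.165, 0.002, 0.986], [-0.986, -0.001, -0.165], [0.001, -1.0, 0.002]]
wrist_force: [-0.2, -0.5, 0.3]
width: 0.527
t 38.05 pos [0.688, -0.2346, 0.2423] xdir [-0.165, -0.986, 0.001] yaw x -1.736 F [0.9, -0.1, 0.6] w 0.521 q [-0.49, 0.52, 1.18, -0.0, 1.44, 1.24]
```

View pics/w26.png

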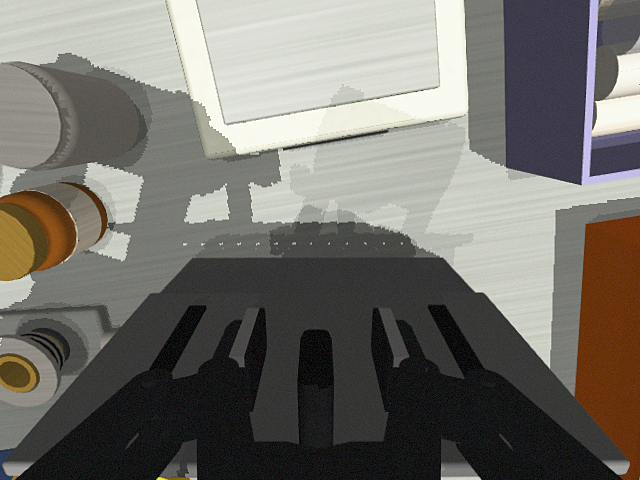

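View pics/s26.png

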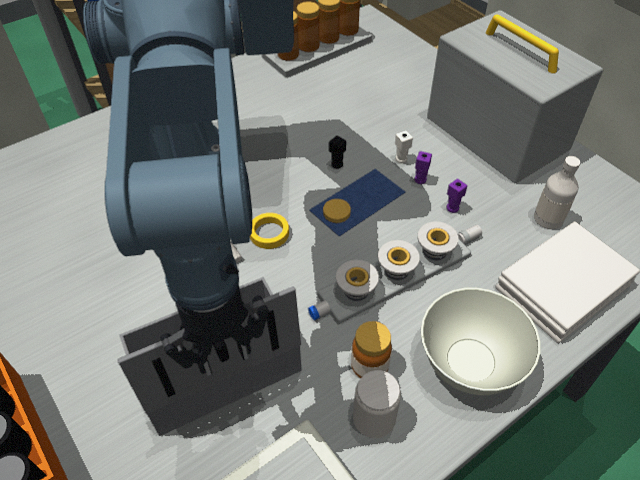

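```bash
python3 -m jog '[[-0.3,0.1,-0.4,0],[-0.3,0,-0.3,0],[0,0,0,0],[0,0,0,0]]'; python3 -m jog '[[0,0,0,0],[0,0,0,0],[0,0,0,0],[0,0,0,0],[0,0,0,0]]' 0 40; python3 - <<'E'
from h import *
c=wr("w27")
E
```

```text
time: 38.38
eef_pos: [0.681, -0.2329, 0.2327]
ee_rot: [[-0.164, -0.001, 0.986], [-0.986, 0.0, -0.164], [-0.0, -1.0, -0.001]]
wrist_force: [0.8, 0.7, -0.1]
width: 0.527
time: 38.8
eef_pos: [0.6816, -0.2326, 0.2333]
ee_rot: [[-0.164, 0.0, 0.986], [-0.986, 0.0, -0.164], [-0.001, -1.0, 0.0]]
wrist_force: [-0.1, 2.9, 1.2]
width: 0.156
```

View pics/w27.png

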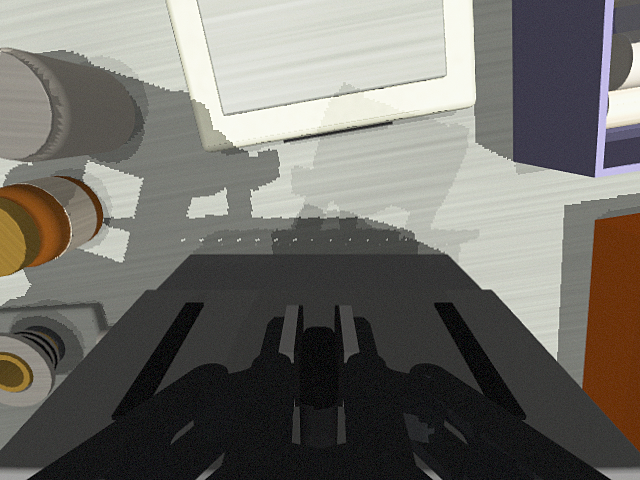

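The fin is gripped (width 0.156, as before). I'll swing the lid shut.

```bash
python3 -m jog '[[-0.66,0.11,0.22,0],[-0.68,0.11,0.16,0],[-0.68,0.11,0.15,0],[-0.69,0.12,0.09,0],[-0.69,0.12,0.09,0],[-1.04,0.17,0,0],[-1.04,0.17,0,0],[-1.03,0.17,-0.16,0],[-1.03,0.17,-0.16,0],[-0.99,0.17,-0.31,0],[-1,0.16,-0.32,0],[0,0,0,0]]'; python3 -m jog '[[-0.94,0.15,-0.46,0],[-0.94,0.15,-0.46,0],[-0.87,0.14,-0.59,0],[-0.86,0.14,-0.6,0],[-0.76,0.13,-0.73,0],[-0.76,0.12,-0.72,0],[-0.65,0.11,-0.83,0],[-0.65,0.1,-0.82,0],[-0.52,0.09,-0.92,0],[-0.52,0.08,-0.92,0],[0,0,0,0]]'
```

```text
time: 39.85
eef_pos: [0.5852, -0.2166, 0.2301]
ee_rot: [[-0.164, 0.0, 0.986], [-0.986, 0.001, -0.164], [-0.001, -1.0, 0.0]]
wrist_force: [1.7, 2.2, -3.4]
width: 0.154
time: 40.77
eef_pos: [0.5115, -0.2045, 0.1591]
ee_rot: [[-0.165, 0.001, 0.986], [-0.986, 0.001, -0.165], [-0.001, -1.0, 0.001]]
wrist_force: [5.0, 3.9, -3.2]
width: 0.159
```

```bash
python3 -m jog '[[-0.38,0.06,-0.99,0],[-0.37,0.06,-0.98,0],[0,0,0,0]]';  python3 - <<'E'
from h import *
c=cam("scene","s28");st()
E
```

```text
time: 41.02
eef_pos: [0.5057, -0.2036, 0.1427]
ee_rot: [[-0.164, 0.004, 0.986], [-0.986, 0.0, -0.164], [-0.001, -1.0, 0.004]]
wrist_force: [3.0, 7.8, 9.6]
width: 0.152
t 41.07 pos [0.5057, -0.2036, 0.1427] xdir [-0.164, -0.986, -0.001] yaw x -1.736 F [2.6, 7.3, 10.9] w 0.156 q [-0.6, 0.24, 1.78, 0.0, 1.13, 1.13]
```

View pics/s28.png

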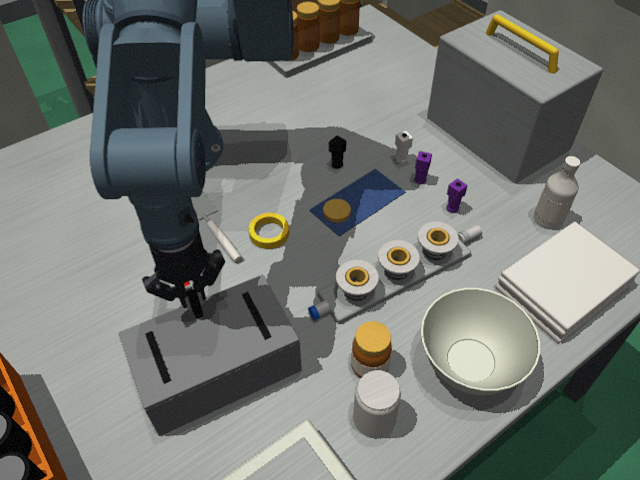

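```bash
python3 -m jog '[[0,0,-0.2,0],[0,0,0,0],[0,0,0,0]]'; python3 -m jog '[[0,0,0,0],[0,0,0,0],[0,0,0,0],[0,0,2,0],[0,0,3,0],[0,0,3,0],[-2,0.3,1,0],[-3,0.5,0,0],[-3,0.5,0,0],[-2.5,0.4,0,0],[0,0,0,0],[0,0,0,0]]' 5;  python3 - <<'E'
from h import *
c=wr("w29");st(); cam("scene","s29")
for z,v in((.108,[(126,113)]),): pass
E
```

```text
time: 41.32
eef_pos: [0.5057, -0.2036, 0.1424]
ee_rot: [[-0.164, 0.003, 0.986], [-0.986, -0.0, -0.164], [-0.0, -1.0, 0.003]]
wrist_force: [-4.2, 11.1, 25.5]
width: 0.156
time: 42.32
eef_pos: [0.3981, -0.1872, 0.2283]
ee_rot: [[-0.166, 0.0, 0.986], [-0.986, -0.0, -0.166], [0.0, -1.0, 0.0]]
wrist_force: [0.6, -0.9, -0.1]
width: 0.584
t 42.37 pos [0.399, -0.1875, 0.2286] xdir [-0.166, -0.986, 0.001] yaw x -1.737 F [0.2, -0.2, -0.2] w 0.582 q [-0.71, -0.11, 1.95, -0.0, 1.3, 1.03]
```

View pics/w29.png

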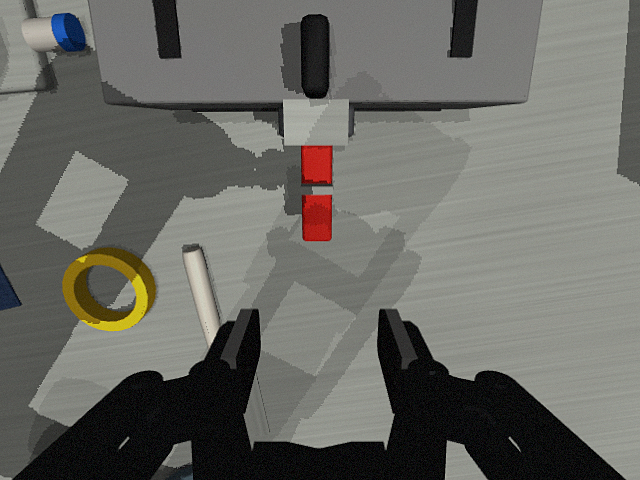

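View pics/s29.png

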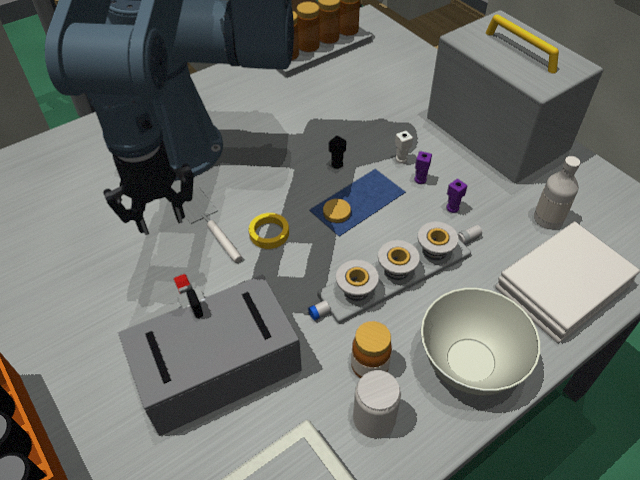

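```bash
python3 -m jog '[[0.55,0,-3,0],[0,0,-4,0],[0,0,-4,0],[0,0,-3.3,0],[0,0,-2,0],[0,0,-0.9,0],[0,0,0,0],[0,0,0,0]]' 5;  python3 - <<'E'
from h import *
c=wr("w30");st()
E
```

```text
time: 43.08
eef_pos: [0.4052, -0.1874, 0.0567]
ee_rot: [[-0.164, 0.0, 0.986], [-0.986, -0.0, -0.164], [0.0, -1.0, 0.0]]
wrist_force: [0.5, -0.1, 0.1]
width: 0.582
t 43.13 pos [0.4056, -0.1878, 0.0575] xdir [-0.164, -0.986, 0.001] yaw x -1.736 F [0.4, 0.7, 1.1] w 0.582 q [-0.7, 0.19, 2.06, 0.0, 0.9, 1.04]
```

View pics/w30.png

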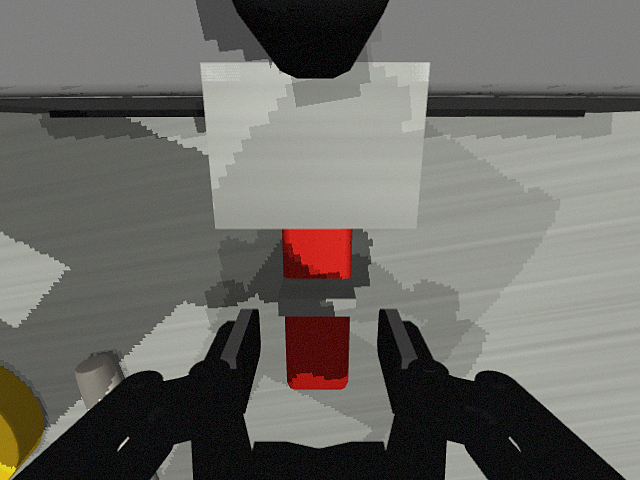

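```bash
python3 -m jog '[[0,0,0,0],[0,0,0,0],[0,0,0,0],[0,0,0,0],[-0.08,0,0.4,0],[0,0,0.92,0],[0,0,0.91,0],[0.22,-0.03,0.89,0],[0.23,-0.04,0.88,0],[0.43,-0.07,0.8,0],[0.44,-0.07,0.8,0]]' 0 30; python3 -m jog '[[0.61,-0.1,0.67,0],[0.62,-0.1,0.67,0],[0.76,-0.12,0.49,0],[0.76,-0.12,0.49,0],[0.86,-0.14,0.29,0],[0.86,-0.14,0.28,0],[0.2,0,0,0],[0,0,0,0],[0,0,0,0]]';  python3 - <<'E'
from h import *
c=wr("w31");st()
E
```

```text
time: 44.05
eef_pos: [0.416, -0.1886, 0.1127]
ee_rot: [[-0.164, -0.002, 0.986], [-0.986, 0.001, -0.164], [-0.001, -1.0, -0.003]]
wrist_force: [0.1, 1.6, -5.8]
width: 0.274
time: 44.8
eef_pos: [0.465, -0.1969, 0.1425]
ee_rot: [[-0.164, 0.003, 0.986], [-0.986, -0.002, -0.164], [0.001, -1.0, 0.003]]
wrist_force: [-1.0, 1.7, 5.2]
width: 0.272
t 44.85 pos [0.4649, -0.1969, 0.1425] xdir [-0.165, -0.986, 0.001] yaw x -1.736 F [-0.2, 1.6, 4.7] w 0.265 q [-0.64, 0.15, 1.88, 0.0, 1.11, 1.1]
```

View pics/w31.png

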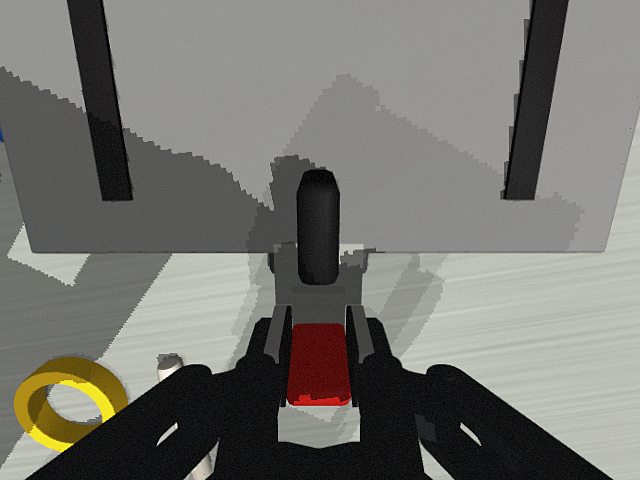

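Lever upright. Release, rise, retreat and check.

```bash
python3 -m jog '[[0,0,0,0],[0,0,0,0],[0,0,0,0],[0,0,2,0],[0,0,4,0],[0,0,4,0],[0,0,2,0],[-3,0,0,0],[-3,0.2,0,0],[0,0,0,0],[0,0,0,0]]' 5; python3 -m jog '[[0,0,0,0],[0,0,0,0],[0,0,0,0],[0,0,0,0],[0,0,0,0],[0,0,0,0],[0,0,0,0],[0,0,0,0],[0,0,0,0],[0,0,0,0]]';  python3 - <<'E'
from h import *
c=wr("w32");st(); cam("scene","s32");c2=cam("top","t32")
print("lever",atz(c,*( [float(v) for v in (317,200)]),.158))
E
```

```text
time: 45.77
eef_pos: [0.4028, -0.1944, 0.2615]
ee_rot: [[-0.166, 0.001, 0.986], [-0.986, -0.001, -0.166], [0.001, -1.0, 0.001]]
wrist_force: [0.4, -0.0, -0.5]
width: 0.587
time: 46.6
eef_pos: [0.4035, -0.1943, 0.2613]
ee_rot: [[-0.164, -0.0, 0.986], [-0.986, 0.0, -0.164], [0.0, -1.0, -0.0]]
wrist_force: [0.5, -0.5, 0.6]
width: 0.582
t 46.65 pos [0.4035, -0.1943, 0.2613] xdir [-0.164, -0.986, 0.0] yaw x -1.736 F [-0.6, -0.8, -0.1] w 0.584 q [-0.71, -0.13, 1.9, -0.0, 1.37, 1.02]
lever [ 0.44125717 -0.20033921  0.158     ]
```

View pics/w32.png

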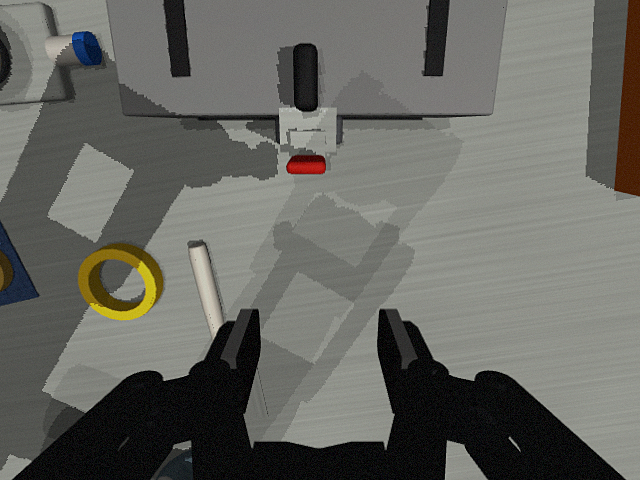

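View pics/s32.png

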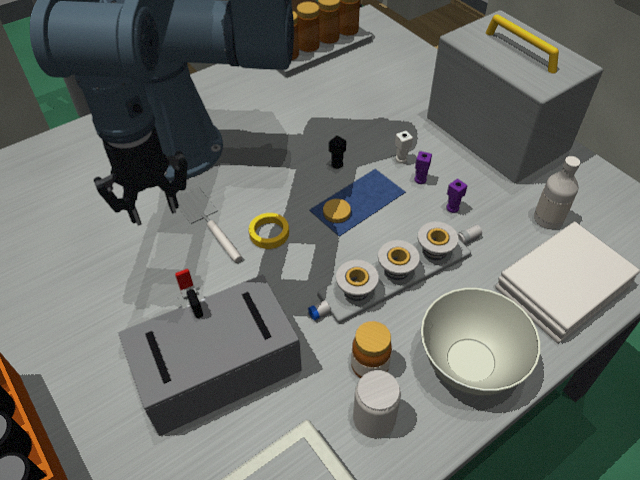

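View pics/t32.png

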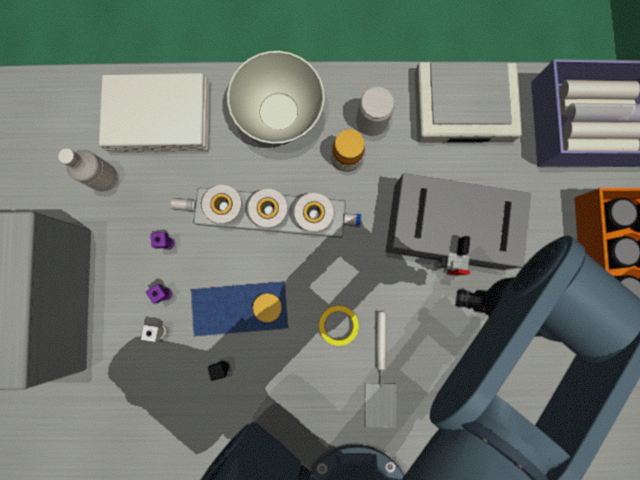

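The lever is at (184,277) in the scene view, where it was at the start. The hook is over the lip, the lid is flush and the jar is upright. Handing in.

```bash
python3 - <<'E'
from h import *
s=cv2.imread("pics/scene0.png").astype(int);t=cv2.imread("pics/s32.png").astype(int)
f=lambda im:[ (a[:,1].mean().round(1),a[:,0].mean().round(1)) for a in [np.argwhere((im[255:300,165:205,2]>120)&(im[255:300,165:205,1]<60))]]
print(f(s),f(t)); r.close_job()
E
```

```text
[(np.float64(16.9), np.float64(17.5))] [(np.float64(16.5), np.float64(17.1))]
the job is handed in; nothing more can be done
```

I completed the packing job and handed it in after about 47 s; the hand-in gave no verdict.

- **Case opened:** I flipped the red latch open and raised the lid, which stood up by itself.
- **Nozzles:** Only green and orange were on the manifold; no blue nozzle was present, and the middle coupling was empty. I pressed each sleeve to its stop, pulled the nozzle out, and set it upright in the case. Then I added the red nozzle from the mat.
- **Case shut:** I pressed the lid down to its stop (25 N on the wrist) and swung the latch upright again.

**Last checks:**
- All three nozzles stood upright in the case just before the lid came down.
- The latch lever is within half a pixel of its starting place in the scene image, with its hook over the lid's lip.
- All sleeves are forward, the amber jar is standing, and the gripper is clear of everything.

None of these checks failed or disagreed. I could not see the nozzles once the lid was shut.

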